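# Free the jammed stir bars from the tilted flask

## Task

Two white stir bars have jammed across the neck of the clear flat flask that hangs neck-down on the sprung stand. Put the steel catch tray under the flask's mouth, tap the flask gently on its side until both bars have dropped into the tray, and then set the tray down with both bars in it, its pan flat on the middle of the black mat, and let go. Leave the bottle, the dish and the roll where they are.

Things in the scene. Friction and masses are not known exactly. Their poses are not given: they have to be found in the camera images.
- stand: Grey sprung stand screwed to the worktop, foot 85 x 80 x 12 mm, that carries the tilted flask. Origin on the worktop straight below the centre of the flask's mouth; +x is the horizontal direction in which the neck points (foot at x = -40 to -125 mm, bars come out towards +x), y is across the flask, z up.
- flask_mouth (a point): Centre of the flask's open mouth, 58 mm above the worktop (lowest edge of the rim collar 48 mm). The flat clear flask (body 83 long x 50 wide x 23 mm thick; neck 30 long x 28 wide, 22 x 17 mm inside) is tilted 42 deg neck-down and rises backwards from here to a highest point 146 mm above the worktop, 70 to 95 mm behind the mouth. Bars come out fast and land 10 to 60 mm in front of it.
- flask (a joint): Sideways shift of the flask on its leaf springs (m): 0 at rest, + towards the stand's +y, 16 mm either way; it springs back by itself (110 N/m, flask 0.25 kg). A slow push carries the bars along; only a quick tap (about 0.1 m/s or more when it meets the side) makes them slip sideways in the flask, off a shoulder and down the neck. It may take several taps; either side will do.
- flask_left (a point): Middle of the outer face of the grey rubber pad (44 x 14 mm, 2 mm thick) on the flask's side towards the stand's +y: the place to tap, about 98 mm above the worktop, 27 mm from the flask's middle plane; outward direction is the stand's +y. The pad slopes with the flask.
- flask_right (a point): The same on the pad on the flask's other side, towards the stand's -y; outward direction is the stand's -y.
- bar_1_center (a point): Centre of stir bar 1: white eight-sided rod, 30 mm long, 10 mm thick, 12 g, slippery. At the start it lies crosswise in the flask just behind the neck, each end held by about 4 mm of a shoulder.
- bar_2_center (a point): Centre of stir bar 2, the same, at the start just behind bar 1.
- tray: Loose steel catch tray, 100 x 84 x 26 mm outside, 3 mm walls and floor, open at the top, about 0.2 kg, with a straight black handle towards its +x: 12 mm wide, 20 mm high (4 to 24 mm above the tray's underside), from x = 50 to 146 mm; balance point about x = 40 mm. Origin at the centre of the tray's underside, z up.
- tray_handle (a point): Where to grip the tray's handle: on its centre line, 95 mm from the tray's centre along the tray's +x, 14 mm above the tray's underside. The handle is 12 mm wide across the tray's y.
- mat: Black rubber mat fixed on the worktop, 150 x 150 x 3 mm; origin at the centre of its underside.
- bottle: Bystander: clear lab bottle with blue screw cap, 57 mm across, 101 mm high, standing close to one side of the flask; origin at the centre of its foot.
- dish: Bystander: closed round dish, 60 mm across, 15 mm high, lying on the other side of the flask; origin at the centre of its underside.
- parafilm: Bystander: lying white film roll 87 mm long along its y, 34 mm across; origin at the centre of its underside.
Not all that is in view belongs to the job. Of the things like the mat, leave any that is blue; of the rest the larger one is meant.

How it is judged:
On the way, in this order (a step that is already met when the one before it is completed fails the run):
1. the tray stands on the worktop under the flask's mouth while both bars are still jammed in the flask (x of flask_mouth in the frame of tray between -0.047 and 0.047 m and y of flask_mouth in the frame of tray between -0.039 and 0.039 m and height (world z) of tray below 0.02 m and height (world z) of each of bar_1_center, bar_2_center above 0.06 m), for 0.2 s.
2. both bars lie in the tray (x of bar_1_center in the frame of tray between -0.048 and 0.048 m and y of bar_1_center in the frame of tray between -0.04 and 0.04 m and z of each of bar_1_center, bar_2_center in the frame of tray below 0.026 m and x of bar_2_center in the frame of tray between -0.048 and 0.048 m and y of bar_2_center in the frame of tray between -0.04 and 0.04 m), for 0.2 s.
At the end, for the whole second after the job is handed in: Both bars lie in the tray; the tray stands level (within 3 deg) and still on the black mat, its pan's centre within 40 mm of the mat's centre; nothing is held (all of step 2 and z of each of bar_1_center, bar_2_center in the frame of tray above 0 m and horizontal distance between tray and mat below 0.04 m and height (world z) of tray between 0.001 and 0.007 m and angle between tray's own z axis and vertical below 0.06 rad and linear speed of tray below 0.02 m/s); the robot touches nothing.
It fails at once if the flask is struck or pushed hard (over 60 N) (contact force between flask and anything else above 60 N).
It fails at once if the bottle, the dish or the roll is moved by more than 20 mm (distance of any of bottle, dish, parafilm from where it was at the start of the episode above 0.02 m).
It also fails if it takes over 72 s, if anything falls off the work surface, if the arm or the gripper's body presses on something with over 40 N, if the wrist force passes 120 N, or if a joint passes its speed limit or range.

## Robot

A 6-joint arm with a two-finger parallel gripper is mounted at the origin on a cart in front of the work surface, level with it; the furniture and walls round the work are solid. World frame = base frame: x ahead of the robot, y to its left, z up, the work surface at z = 0. Lengths are in m, angles in rad, forces in N, time in s.
With the tool pointing down it reaches from about 0.3 to 0.775 m from the base axis. Payload 14.6 kg.
Tool frame: the origin (TCP) lies on the centre line of the jaws, within the pads' length; the fingertips stand robot.tip_reach ahead of it and the grasp point (between the pads) lies 6 mm ahead of it (robot.tip_reach is the distance from the TCP to the fingertips, in m); z points along the fingers, y is the direction in which the jaws open and shut (so a half turn about z gives the same grasp; the last joint's range is limited). The gripper opens to 94 mm and grips with 3 to 60 N. Pads are 16 mm wide; open, the fingers measure 119 mm over their backs; the gripper's body (75 mm by 177 mm) begins 78 mm behind the grasp point.
Start: joints at [1.275, 0.3, 1.521, -0, 1.321, -0.067], TCP at [0.125, 0.536, 0.23] pointing down, gripper open.
Joint ranges: [-3.03, 3.03], [-0.79, 2.21], [0.23, 2.52], [-1.04, 4.18], [0, 3.07], [-2.55, 2.55]. Speed limits (rad/s): [2.22, 2.22, 2.57, 3.14, 3.14, 3.14].

## Interface

Orientations are given as a rotation vector (axis times angle).
In Python, from workcell import robot gives the robot as it stands. The module is installed in compiled form; this text tells all that it offers.
- The arm moves only by the tool servo_tool, never from a script. Its argument "increments" is a list of rows, each a list of 3 entries, a list of its own where there are three numbers: the opening, from 0 (shut) to 1 (fully open), then the shift along the tool's x, y, z in cm, then the turn about the tool's z in degrees. In form: [[hand, [tx, ty, tz], roll], ...]. A call has 1 to 12 rows; each row shifts and turns the commanded pose from where the row before left it, along the tool's axes as they then stand; what a row does not reach is not made up. A row lasts 1/8 s, in which the tool goes at most 62.5 mm and 10.7 degrees, less where a joint would pass 70% of its speed; a pose out of reach is approached as far as the arm can. A call with a gripper value outside its range is refused whole. The fingers move at their own pace and stop on an object; "force" is the grip in N (left out, the last holds). Time passes only in rows, so rows that do not move let the fingers close. It gives the time, the measured TCP pose, the force and the opening at its end, in the units of the state.
- robot.read_state(): the state, without advancing time (a new reading comes with each control period).
- robot.read_camera(name): name is "scene" or "top" or "wrist"; returns a dict with "image" (420x560x3 uint8, red, green, blue), "depth" (420x560 float32, m along the optical axis (not along the pixel's ray), 0 where there is no reading), "fx", "fy", "cx", "cy" (pixels), "R" (3x3) and "t" (3): a world point X has camera coordinates R X + t; the wrist camera has in their place "hand_eye" (4x4, takes a point from camera to tool coordinates, whose origin is the TCP and whose axes are the flange's). Camera axes: x right, y down, z forward; pixel columns grow to the right and rows downward; lengths in m; the calibration is good to about 2 mm. The wrist camera is an equidistant fisheye: a pixel r from the principal point sees the ray r / f radians off the axis. A picture is of the moment at which its call begins: read the wrist's pose just before it.
- robot.close_job(): hands the job in, once; it reports no verdict.
The state is a dict: "time_s": time; "q": joint angles; "qd": joint speeds; "joint_torque": joint torques, N m; "eef_pos": TCP position; "tool_rot": TCP orientation; "contact_force": force on the tool from outside, world axes, zero at the start; "moment": the same for the moment, N m; "opening": opening from 0.0 (shut) to 1.0 (fully open).
Only numpy, scipy, OpenCV 4.12 (cv2) and the standard library are available. Lean on these libraries where they do the work, as an engineer would, in place of code of your own. Each camera call takes 0.05 s, during which the arm holds its last target.

## Working session

There is one attempt and no reset: what is moved stays moved. The work goes in short steps, Python scripts to look and compute and a tool call to move; the robot and the scene stay as the last step left them, time stands still between calls to the robot, and variables do not carry over. Pictures are saved under pics/ and viewed, and the job is handed in when it is done.

Besides the shell and the picture viewer there is one more tool, called in YAML: its name, and indented under it one key for each argument. servo_tool: Moves the arm, as the interface text tells. Its arguments: {"type":"object","properties":{"increments":{"type":"array"},"force":{"type":"number"}},"required":["increments"]}

```bash
mkdir -p pics
cat > h.py <<'E'
import numpy as np,cv2
from workcell import robot
def cam(n,fn=None):
    c=robot.read_camera(n)
    if fn: cv2.imwrite('pics/'+fn,c['image'][:,:,::-1])
    return c
def pt(c,u,v,d=None):
    # world point from depth
    d=c['depth'][int(v),int(u)] if d is None else d
    p=np.array([(u-c['cx'])/c['fx']*d,(v-c['cy'])/c['fy']*d,d])
    return np.array(c['R']).T@(p-np.array(c['t']))
def ray(c,u,v,z):
    R=np.array(c['R']);o=-R.T@np.array(c['t']);r=R.T@np.array([(u-c['cx'])/c['fx'],(v-c['cy'])/c['fy'],1])
    return o+r*(z-o[2])/r[2]
E
python3 - <<'E'
from h import *
a=cam('scene','s0.png');b=cam('top','t0.png');cam('wrist','w0.png')
for c in(a,b):print(c['fx'],c['cx'],c['cy'],-np.array(c['R']).T@np.array(c['t']),np.array(c['R'])[2])
s=robot.read_state();print(s['eef_pos'],s['tool_rot'],s['time_s'],robot.tip_reach,s['contact_force'])
E
```

```text
533.3176226825486 276.416099788982 209.23343725605233 [-0.31064797  0.12312443  1.65203173] [ 0.47638565 -0.10535302 -0.87290175]
410.6915919590784 278.59894787607163 206.52896316243456 [ 0.22736221 -0.0485993   1.60624182] [ 0.21683736 -0.00361943 -0.97620103]
[0.12469261 0.5355206  0.23006248] [-3.58604254e-01 -3.12093070e+00  1.21967829e-03] 0.15 0.025 [-0.32123958 -0.27155212  0.34954509]
```

View pics/s0.png

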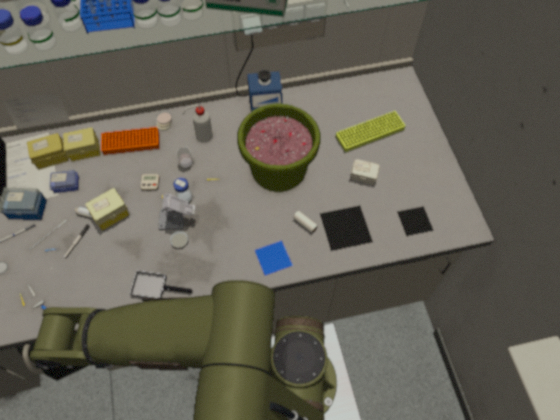

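View pics/t0.png

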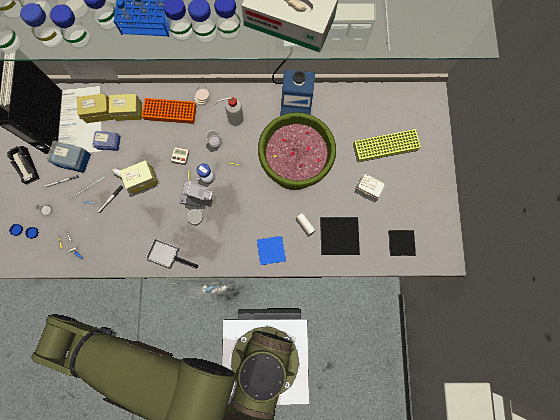

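View pics/w0.png

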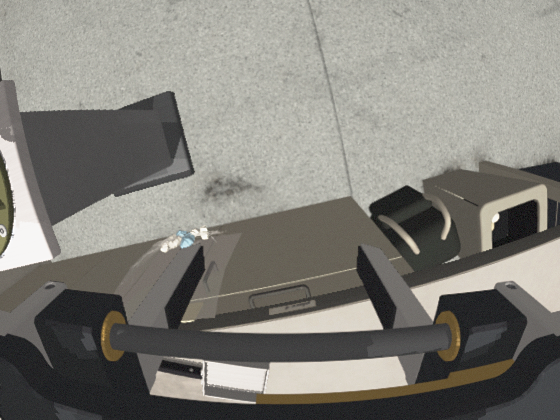

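The top view shows the tray at about (164,253), the flask and stand at (197,193), the bottle at (205,172), the dish at (195,216), the roll at (305,224) and the large black mat at (340,236). I'll zoom in.

Run:
```python
from h import *
a=cam('scene');b=cam('top')
A=cv2.resize(a['image'][160:310,110:230],None,fx=4,fy=4,interpolation=cv2.INTER_CUBIC)
B=cv2.resize(b['image'][150:280,130:250],None,fx=4.5,fy=4.5,interpolation=cv2.INTER_CUBIC)
cv2.imwrite('pics/s1.png',A[:,:,::-1]);cv2.imwrite('pics/t1.png',B[:,:,::-1])
for (u,v) in [(164,253),(185,263),(195,216),(205,170),(197,193),(305,224),(340,236)]: print(u,v,pt(b,u,v).round(4))
# mat: black blob
g=b['image'].max(2)
m=((g<45).astype(np.uint8));n,l,st,ce=cv2.connectedComponentsWithStats(m)
for i in range(1,n):
    if 250<st[i,4]<3000: print(st[i],ce[i],ray(b,*ce[i],0.003).round(4))
```

```text
164 253 [0.4002 0.3928 0.0048]
185 263 [0.3597 0.306  0.02  ]
195 216 [0.5449 0.2762 0.0123]
205 170 [0.7068 0.2269 0.1002]
197 193 [0.6153 0.2535 0.1031]
305 224 [ 0.506  -0.1564  0.0369]
340 236 [ 0.4636 -0.296   0.0006]
[ 321  217   39   38 1380] [339.6115942  235.88913043] [ 0.4637 -0.2941  0.003 ]
[389 230  27  26 619] [401.68659128 242.70274637] [ 0.4353 -0.5368  0.003 ]
[399 295  12 125 421] [404.3824228  357.95486936] [ 0.0072 -0.5163  0.003 ]
[183 358  51  18 451] [208.07760532 366.30155211] [-0.0173  0.2086  0.003 ]
```

View pics/s1.png

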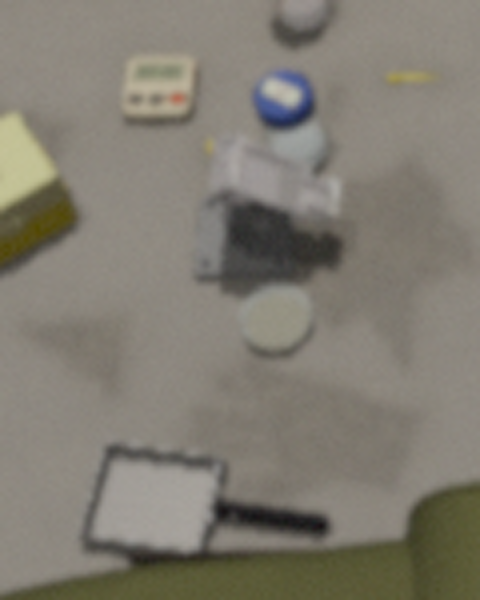

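View pics/t1.png

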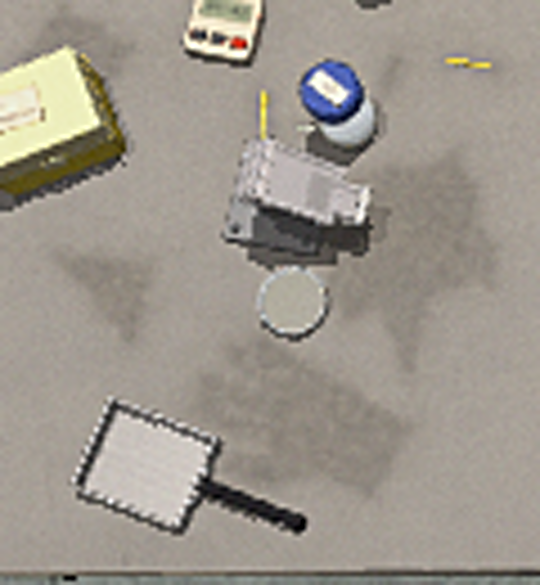

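Run:
```python
from h import *
from scipy.spatial.transform import Rotation as Ro
s=robot.read_state();print(Ro.from_rotvec(s['tool_rot']).as_matrix().round(3))
w=cam('wrist');print(w['hand_eye'].round(3),w['fx'],w['cx'],w['cy'])
b=cam('top');a=cam('scene')
# tray inside bright pan
for nm,c,roi in(('top',b,(130,230,225,275)),('scene',a,(125,268,195,300))):
    u0,v0,u1,v1=roi
    vv,uu=np.mgrid[v0:v1,u0:u1]
    P=np.array([pt(c,u,v) for u,v in zip(uu.ravel(),vv.ravel())])
    g=c['image'][v0:v1,u0:u1].max(2).ravel()
    m=(g<60)&(P[:,2]>0.008)&(P[:,2]<.04)
    print(nm,m.sum(),[P[m][:,i].round(3).tolist() for i in()])
    img=np.zeros((v1-v0,u1-u0),np.uint8);img.ravel()[m]=1
    n,l,st,ce=cv2.connectedComponentsWithStats(img,connectivity=8)
    for i in range(1,n):
        if st[i,4]>10: print(st[i],ce[i])
    print(np.c_[uu.ravel(),vv.ravel(),P.round(3)][m][::6].tolist() if nm=='top' else '')
# flask cloud
vv,uu=np.mgrid[178:212,180:216]
P=np.array([pt(b,u,v) for u,v in zip(uu.ravel(),vv.ravel())]);
print((P[:,2].reshape(vv.shape)*1000).astype(int)[::2,::2])
```

```text
[[-0.974  0.227 -0.   ]
 [ 0.227  0.974 -0.   ]
 [ 0.    -0.001 -1.   ]]
[[-0.    -0.96  -0.281  0.082]
 [ 1.    -0.001  0.001  0.001]
 [-0.001 -0.281  0.96  -0.154]
 [ 0.     0.     0.     1.   ]] 325.19226210127806 280.16663025640474 211.03990109560172
top 100 []
[43 25 25 13 82] [55.31707317 31.57317073]
[[155.0, 239.0, 0.452, 0.425, 0.026], [178.0, 248.0, 0.418, 0.337, 0.013], [149.0, 254.0, 0.396, 0.45, 0.008], [175.0, 257.0, 0.382, 0.344, 0.028], [176.0, 258.0, 0.379, 0.34, 0.025], [176.0, 259.0, 0.375, 0.341, 0.022], [182.0, 259.0, 0.375, 0.318, 0.021], [180.0, 260.0, 0.372, 0.326, 0.017], [180.0, 261.0, 0.367, 0.325, 0.022], [186.0, 261.0, 0.367, 0.302, 0.022], [185.0, 262.0, 0.363, 0.306, 0.023], [185.0, 263.0, 0.36, 0.306, 0.021], [191.0, 263.0, 0.359, 0.281, 0.028], [191.0, 264.0, 0.356, 0.282, 0.022], [190.0, 265.0, 0.352, 0.286, 0.023], [196.0, 265.0, 0.351, 0.263, 0.025], [197.0, 266.0, 0.349, 0.261, 0.01]]
scene 102 []
[ 39  18  28   7 102] [52.08823529 21.15686275]

[[  5   1  -1   3   5   3  -2   6   0   0  39  62  59  60  61  44  19  -6]
 [  0  -1  -3   2   6   4   
[... 472 characters left out ...]
 91  79  79  72  -4   0]
 [ -5  10 126 136 130 130 121 107 117 102  98  91  89  82  85  67  -5   0]
 [  0  11   9   7  48 108 114 115 103 103 104  88  83  85  74  71   2   5]
 [  7  18  15  13  14   5  13  10  99 106  93  91   5  72  76  71   4  -1]
 [ 13  15  12  13  10   8  12  15  19   4  13  -4  -1  -4   0  -1  -1  -2]
 [ 19  13   9  18  12  11  10  19   9  10  10   6  -5   0   5   0   4   0]
 [  1   0   0   6   8  12  13  14   7   8   7   7  -9  -1   2   0   5  -5]
 [  0  -1   4  -5   0   0  -1   2  -4  12   7   4   0  -1  -2   0  -1   3]
 [  0  -1   1  -1  -1   1   0   2  10  -4   5   0  -2   4   1   0  -4   0]
 [  8   4   0  -2  -2   5  17  11  17  16   2  -5   3   1  -1   6  -3   0]]
```

servo_tool:
  increments:
    - [1, [0, 0, -1.5], -10]
    - [1, [0, 0, -1.5], -10]
    - [1, [0, 0, -1.5], -10]
    - [1, [0, 0, -1.5], -10]
    - [1, [0, 0, -1.5], -10]
    - [1, [0, 0, -1.5], -10]
    - [1, [0, 0, -1.5], -10]
    - [1, [0, 0, -1.5], -10]

```text
time_s: 1.4
eef_pos: [0.1247, 0.5356, 0.3509]
tool_rot: [1.739, -2.616, 0.0]
contact_force: [-0.2, -0.3, -0.0]
opening: 0.998
```

servo_tool:
  increments:
    - [1, [2, -4.5, 0], 0]
    - [1, [2, -4.5, 0], 0]
    - [1, [2, -4.5, 0], 0]
    - [1, [2, -4.5, 0], 0]
    - [1, [2, -4.5, 0], 0]
    - [1, [2, -4.5, 0], 0]
    - [1, [2, -4.5, 0], 0]
    - [1, [2, -4.5, 0], 0]
    - [1, [2, -4, 0], 0]
    - [1, [0, 0, 0], 0]

```text
time_s: 2.65
eef_pos: [0.4232, 0.2113, 0.3502]
tool_rot: [1.727, -2.624, 0.0]
contact_force: [-0.1, 0.7, -0.1]
opening: 0.996
```

```bash
cat >> h.py <<'E'
from scipy.spatial.transform import Rotation as Ro
def wcam(fn=None):
    s=robot.read_state();c=cam('wrist',fn)
    R=Ro.from_rotvec(s['tool_rot']).as_matrix();H=np.array(c['hand_eye'])
    c['Rw']=R@H[:3,:3];c['o']=R@H[:3,3]+np.array(s['eef_pos']);return c
def wdir(c,u,v):
    x,y=u-c['cx'],v-c['cy'];r=np.hypot(x,y);th=r/c['fx']
    return c['Rw']@np.array([x/r*np.sin(th),y/r*np.sin(th),np.cos(th)])
def wray(c,u,v,z):
    d=wdir(c,u,v);return c['o']+d*(z-c['o'][2])/d[2]
def wpt(c,u,v):
    x,y=u-c['cx'],v-c['cy'];th=np.hypot(x,y)/c['fx']
    return c['o']+wdir(c,u,v)*c['depth'][int(v),int(u)]/np.cos(th)
E
python3 - <<'E'
from h import *
c=wcam('w1.png');print(c['o'],robot.read_state()['eef_pos'])
E
```

```text
[0.39122284 0.13670297 0.50437578] [0.42242165 0.21237985 0.35029518]
```

View pics/w1.png

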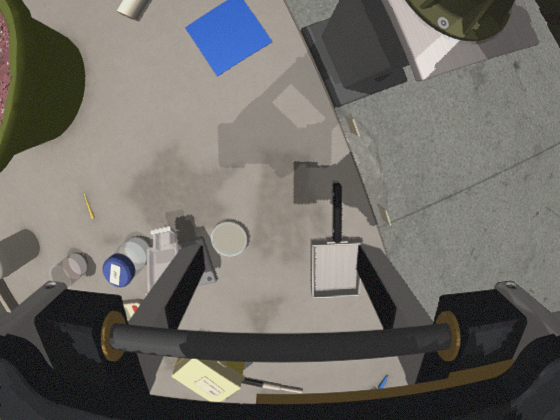

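The wrist view shows the handle from (337,185) to (339,242), the pan at about (336,268), the dish at (230,238) and the flask mouth at about (163,232).

Run:
```python
from h import *
c=wcam()
g=c['image'].max(2).astype(int)
m=np.zeros_like(g,np.uint8);m[178:243,322:352]=(g[178:243,322:352]<50)
n,l,st,ce=cv2.connectedComponentsWithStats(m);i=1+st[1:,4].argmax();print(st[i],ce[i])
ys,xs=np.where(l==i)
P=np.array([wray(c,u,v,0.024) for u,v in zip(xs,ys)])
mu=P.mean(0);U,S,V=np.linalg.svd((P-mu)[:,:2],full_matrices=False);d=V[0];d*=-np.sign(d[1])
pr=(P-mu)[:,:2]@d;print('handle mid',mu,'dir',d,np.degrees(np.arctan2(d[1],d[0])),pr.min(),pr.max())
for u,v in[(314,247),(360,240),(359,296),(312,297),(337,185)]:print(u,v,wray(c,u,v,0.026).round(4))
A=cv2.resize(c['image'][195:330,90:270],None,fx=4.4,fy=4.4,interpolation=cv2.INTER_CUBIC)
cv2.imwrite('pics/w1z.png',A[:,:,::-1])
```

```text
[332 182   9  60 427] [336.03512881 209.70960187]
handle mid [0.36564449 0.29995174 0.024     ] dir [-0.35123864 -0.93628597] -110.56309474557513 -0.05184407848099491 0.044419623177569055
314 247 [0.4199 0.343  0.026 ]
360 240 [0.3469 0.3622 0.026 ]
359 296 [0.3807 0.4625 0.026 ]
312 297 [0.4564 0.4291 0.026 ]
337 185 [0.3505 0.2629 0.026 ]
```

View pics/w1z.png

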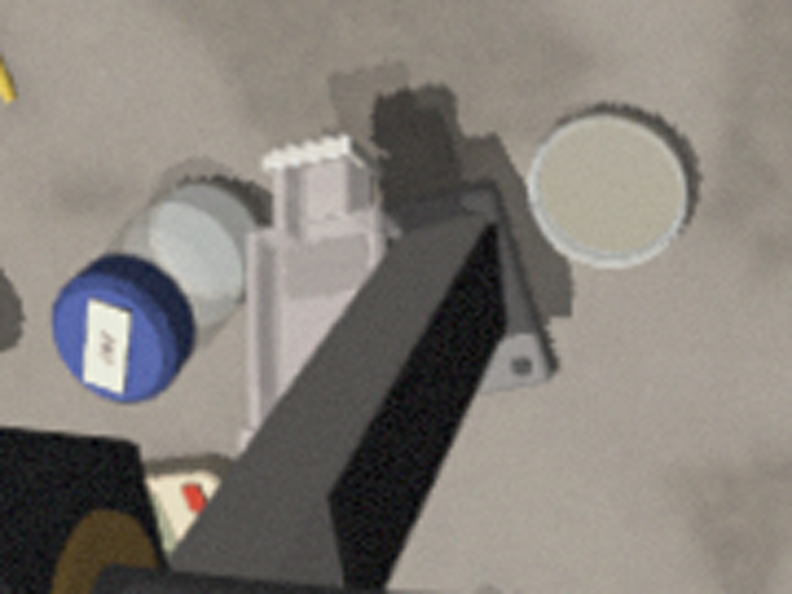

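Run:
```python
from h import *
c=wcam()
q=lambda x,y:(90+x/4.4,195+y/4.4)
L=wray(c,*q(265,162),.068);R=wray(c,*q(350,140),.068);print('rim wrist',L,R,(L+R)/2,np.linalg.norm(L-R))
d=(R-L)[:2];print('stand x angle',np.degrees(np.arctan2(-d[1],-d[0]))+90, np.degrees(np.arctan2(d[1],d[0]))+90)
b=cam('top')
B=cv2.resize(b['image'][175:225,175:235],None,fx=12,fy=12,interpolation=cv2.INTER_CUBIC);cv2.imwrite('pics/t2.png',B[:,:,::-1])
vv,uu=np.mgrid[180:202,182:214]
P=np.array([pt(b,u,v) for u,v in zip(uu.ravel(),vv.ravel())]);P=P[P[:,2]>.062]
for k in range(6):
    A=np.c_[P[:,:2],np.ones(len(P))];x,*_=np.linalg.lstsq(A,P[:,2],rcond=None);r=P[:,2]-A@x;P=P[abs(r)<.012]
print('plane',x,'slope',np.degrees(np.arctan(np.hypot(*x[:2]))),'dir',np.degrees(np.arctan2(-x[1],-x[0])),len(P))
h=-x[:2]/np.hypot(*x[:2]);n=np.array([-h[1],h[0]])
s=P[:,:2]@n;print('lateral range',np.percentile(s,[2,50,98]),'x range',np.percentile(P[:,:2]@h,[1,99]),'mid lateral pos n',n,h)
# foot & dish/bottle
for u,v in [(90+610/4.4,195+188/4.4)]:print('dish',wray(c,u,v,.015))
for u,v in [(90+123/4.4,195+328/4.4)]:print('cap',wray(c,u,v,.101))
for u,v in[q(548,380),q(495,185)]:print('foot corner',wray(c,u,v,.012))
```

```text
rim wrist [0.63396609 0.20903906 0.068     ] [0.60056972 0.21419273 0.068     ] [0.6172679 0.2116159 0.068    ] 0.03379169024048131
stand x angle 81.22741863721603 261.22741863721603
plane [-3.23579775  0.15755963  2.08578037] slope 72.84574161345887 dir -2.7876826775026045 76
lateral range [0.19015727 0.2685874  0.33038527] x range [0.44974181 0.62104052] mid lateral pos n [0.04863505 0.99881662] [ 0.99881662 -0.04863505]
dish [0.54151161 0.27911699 0.015     ]
cap [0.69971991 0.23550832 0.101     ]
foot corner [0.60223261 0.34365015 0.012     ]
foot corner [0.58268593 0.26199751 0.012     ]
```

View pics/t2.png

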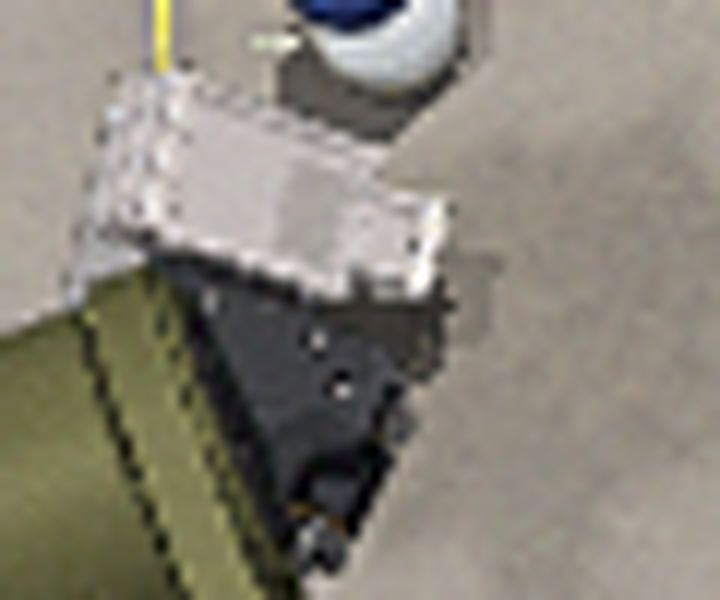

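servo_tool:
  increments:
    - [1, [-2, -4.5, 2], 0]
    - [1, [-2, -4.5, 2], 0]
    - [1, [-2, -4.5, 2], 0]
    - [1, [-2.6, -5.3, 2], 0]
    - [1, [0, 0, 0], 0]

```text
time_s: 3.48
eef_pos: [0.6298, 0.219, 0.2641]
tool_rot: [1.727, -2.614, -0.004]
contact_force: [-0.4, -0.1, -0.7]
opening: 1.003
```

Run:
```python
from h import *
c=wcam('w2.png');print(c['o'],robot.read_state()['eef_pos'])
A=cv2.resize(c['image'][110:260,200:400],None,fx=4,fy=4,interpolation=cv2.INTER_CUBIC)
cv2.imwrite('pics/w2z.png',A[:,:,::-1])
```

```text
[0.59931638 0.14466024 0.41873195] [0.62869813 0.21930636 0.26735261]
```

View pics/w2.png

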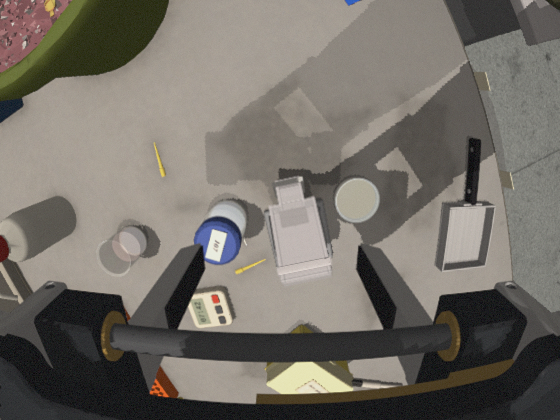

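View pics/w2z.png

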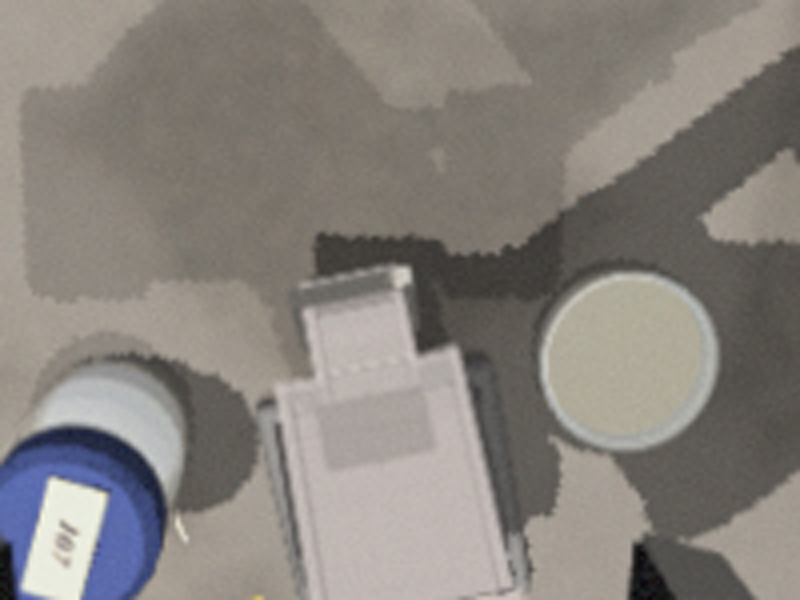

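Run:
```python
from h import *
c=wcam()
q=lambda x,y:(200+x/4,110+y/4)
for nm,a,b,z,off in [('rim',(298,287),(410,268),.068,.009),('shoulder',(277,388),(460,348),.0866,-.0146)]:
    L=wray(c,*q(*a),z);R=wray(c,*q(*b),z);d=(L-R)[:2];ln=np.hypot(*d);y=d/ln;x=np.array([y[1],-y[0]])
    print(nm,L[:2],R[:2],'len',ln,'yang',np.degrees(np.arctan2(y[1],y[0])),'mouth',(L+R)[:2]/2-off*x)
# neck/collar depth
for p in [(350,320),(350,280),(380,430),(400,520),(490,400),(275,430)]:
    print(p,wpt(c,*q(*p)).round(4))
# pad outer edges
for p in [(486,356),(522,530),(262,405),(298,590)]: print('pad',p,wray(c,*q(*p),.098).round(4))
print('dish',wray(c,*q(629,360),.015),'cap',wray(c,*q(78,520),.101))
```

```text
rim [0.62937308 0.20619731] [0.59878358 0.21337555] len 0.031420447809880486 yang -13.206293508208315 mouth [0.61613445 0.21854841]
shoulder [0.64375232 0.22599664] [0.59456014 0.23497441] len 0.05000471057837582 yang -10.342880024740857 mouth [0.61653497 0.21612276]
(350, 320) [0.6191 0.2181 0.0791]
(350, 280) [0.6152 0.2093 0.0719]
(380, 430) [0.6219 0.2437 0.0996]
(400, 520) [0.6248 0.2616 0.1188]
(490, 400) [0.5911 0.2754 0.0119]
(275, 430) [0.6604 0.257  0.0119]
pad (486, 356) [0.5892 0.2365 0.098 ]
pad (522, 530) [0.5974 0.2856 0.098 ]
pad (262, 405) [0.6476 0.2259 0.098 ]
pad (298, 590) [0.6599 0.2777 0.098 ]
dish [0.54350464 0.27988566 0.015     ] cap [0.70548024 0.23503757 0.101     ]
```

```bash
cat >> h.py <<'E'
def go(p,ang):
    s=robot.read_state();R=Ro.from_rotvec(s['tool_rot']).as_matrix()
    a=np.degrees(np.arctan2(R[1,0],R[0,0]))
    print('t',s['time_s'],'eef',np.round(s['eef_pos'],4),'ang',a.round(2),'tilt',R[:,2].round(4),'delta cm',(R.T@(np.array(p)-s['eef_pos'])*100).round(2),'roll',round(-(ang-a),2),'F',np.round(s['contact_force'],1),'op',s['opening'])
E
python3 -c "
from h import *
go([.371,.3166,.1],-110.6)"
```

```text
t 3.575 eef [0.6282 0.2194 0.2699] ang -113.05 tilt [-1.e-03 -2.e-04 -1.e+00] delta cm [ 1.11 27.46 17.02] roll -2.45 F [-0.5 -0.8  0.4] op 0.9973060761950259
```

servo_tool:
  increments:
    - [1, [0.2, 4.6, 0], -2.4]
    - [1, [0.1, 4.6, 0], 0]
    - [1, [0.2, 4.6, 2], 0]
    - [1, [0.2, 4.6, 4], 0]
    - [1, [0.2, 4.6, 5], 0]
    - [1, [0.2, 4.5, 5], 0]
    - [1, [0, 0, 1], 0]
    - [1, [0, 0, 0], 0]
    - [1, [0, 0, 0], 0]

```text
time_s: 4.7
eef_pos: [0.3759, 0.3054, 0.1099]
tool_rot: [-1.783, 2.582, -0.0]
contact_force: [-0.7, 0.2, 0.5]
opening: 1.002
```

```bash
python3 -c "
from h import *
go([.371,.3166,.028],-110.6)
c=wcam('w3.png');go([.371,.3166,.028],-110.6)"
```

```text
t 4.7 eef [0.3759 0.3054 0.1099] ang -110.73 tilt [ 0.0029  0.002  -1.    ] delta cm [-0.85  0.87  8.19] roll -0.13 F [-0.7  0.2  0.5] op 1.001994076413458
t 4.75 eef [0.3758 0.3052 0.1096] ang -110.75 tilt [ 0.0025  0.0017 -1.    ] delta cm [-0.87  0.87  8.16] roll -0.15 F [ 0.2 -0.6  0.2] op 1.0008897519184727
```

View pics/w3.png

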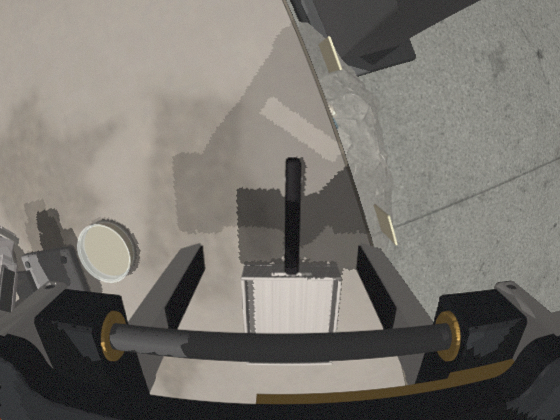

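The handle runs vertically at u≈292, about 9 mm to tool +y, which agrees with the computed 0.87 cm.

servo_tool:
  increments:
    - [1, [-0.9, 0.9, 2], 0]
    - [1, [0, 0, 3], 0]
    - [1, [0, 0, 2], 0]
    - [1, [0, 0, 1.1], 0]
    - [1, [0, 0, 0], 0]
    - [1, [0, 0, 0], 0]

```text
time_s: 5.5
eef_pos: [0.3701, 0.3169, 0.0279]
tool_rot: [-1.785, 2.583, 0.0]
contact_force: [0.4, 1.2, -0.7]
opening: 1.002
```

```bash
python3 -c "
from h import *
go([.371,.3166,.028],-110.6)"
```

```text
t 5.5 eef [0.3701 0.3169 0.0279] ang -110.72 tilt [ 1.2e-03  9.0e-04 -1.0e+00] delta cm [-0.   -0.1  -0.01] roll -0.12 F [ 0.4  1.2 -0.7] op 1.0023171271301576
```

servo_tool:
  increments:
    - [0, [0, 0, 0], 0]
    - [0, [0, 0, 0], 0]
    - [0, [0, 0, 0], 0]
    - [0, [0, 0, 0], 0]
    - [0, [0, 0, 0], 0]
    - [0, [0, 0, 0], 0]
    - [0, [0, 0, 0], 0]
    - [0, [0, 0, 0], 0]
  force: 50

```text
time_s: 6.5
eef_pos: [0.3695, 0.3166, 0.027]
tool_rot: [-1.786, 2.585, 0.0]
contact_force: [0.3, -1.1, 0.4]
opening: 0.187
```

servo_tool:
  increments:
    - [0, [0, 0, -1], 0]
    - [0, [0, 0, -1], 0]
    - [0, [0, 0, -1], 0]
    - [0, [0, 0, 0], 0]
    - [0, [0, 0, 0], 0]

```text
time_s: 7.12
eef_pos: [0.3694, 0.3166, 0.0569]
tool_rot: [1.786, -2.584, 0.0]
contact_force: [0.0, -0.5, -1.3]
opening: 0.125
```

```bash
python3 -c "
from h import *
c=wcam('w4.png');go([.590,.097,.03],-102.5)"
```

```text
t 7.175 eef [0.3694 0.3165 0.0568] ang -110.71 tilt [-4.e-04 -3.e-04 -1.e+00] delta cm [ 12.73 -28.4    2.68] roll -8.21 F [ 0.4  0.  -1.9] op 0.12034262309417613
```

View pics/w4.png

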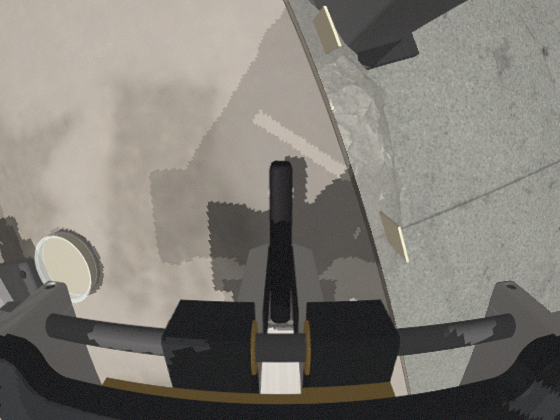

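servo_tool:
  increments:
    - [0, [3, -2, 0], 0]
    - [0, [3.7, -2.5, 0], 0]
    - [0, [3.7, -2.5, 0], 0]
    - [0, [3.7, -2.5, 0], 0]
    - [0, [3.7, -2.5, 0], 0]
    - [0, [3.7, -2.5, 0], -2.2]
    - [0, [0, 0, 0.5], -3]
    - [0, [0, 0, 1], -3]
    - [0, [0, 0, 0.5], 0]
    - [0, [0, 0, 0], 0]

```text
time_s: 8.43
eef_pos: [0.4177, 0.112, 0.0321]
tool_rot: [1.872, -2.478, 0.124]
contact_force: [-0.8, 4.5, 5.7]
opening: 0.124
```

```bash
python3 -c "
from h import *
c=wcam('w5.png');go([.590,.097,.037],-102.5)"
```

```text
t 8.475 eef [0.4177 0.1119 0.0322] ang -105.94 tilt [ 0.0213 -0.084  -0.9962] delta cm [-3.250e+00 -1.699e+01  1.000e-02] roll -3.44 F [-1.   3.8  3.1] op 0.12551430277502956
```

View pics/w5.png

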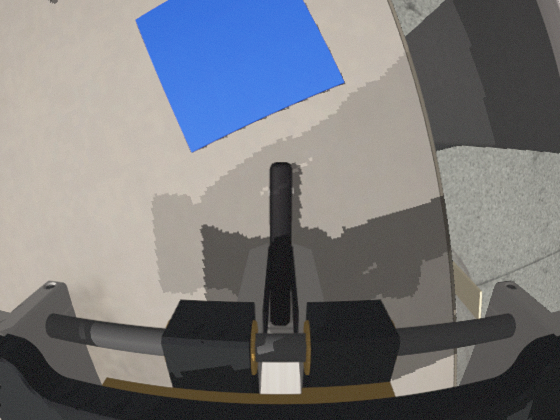

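```bash
python3 -c "
from h import *
s=robot.read_state();print(np.round(s['q'],3),np.round(s['qd'],3),np.round(s['joint_torque'],1),s['moment'])"
```

```text
[ 0.226  0.342  2.009 -0.122  0.792 -2.553] [-0.002 -0.004  0.003 -0.002  0.002 -0.001] [ -1.5 -42.7 -23.1  -1.   -0.1  -0. ] [ 0.87406007  0.34745121 -0.0081686 ]
```

Joint 6 is at its limit: the tool tilted and the row wasn't reached. I'll back off, set the tray down and regrasp with a half turn.

servo_tool:
  increments:
    - [0, [0, 0, -1], 3]
    - [0, [0, 0, -0.5], 4]
    - [0, [0, 0, 0], 3]
    - [0, [0, 0, 0], 0]

```text
time_s: 8.98
eef_pos: [0.4171, 0.1125, 0.047]
tool_rot: [1.652, -2.636, 0.129]
contact_force: [-0.3, 0.9, -2.4]
opening: 0.121
```

```bash
python3 -c "
from h import *
s=robot.read_state();print(np.round(s['q'],3))
go([.42,.11,.028],-115)"
```

```text
[ 0.228  0.312  2.003 -0.119  0.829 -2.382]
t 8.975 eef [0.4171 0.1125 0.047 ] ang -115.94 tilt [ 0.0206 -0.085  -0.9962] delta cm [-0.03 -0.26  1.92] roll -0.94 F [-0.3  0.9 -2.4] op 0.12109134463973605
```

servo_tool:
  increments:
    - [0, [0, 0, 0.5], 0]
    - [0, [0, 0, 0.5], 0]
    - [0, [0, 0, 0.3], 0]
    - [0, [0, 0, 0], 0]

```text
time_s: 9.48
eef_pos: [0.4176, 0.1111, 0.0341]
tool_rot: [1.651, -2.637, 0.13]
contact_force: [-1.2, 0.3, -1.8]
opening: 0.12
```

servo_tool:
  increments:
    - [0.25, [0, 0, 0], 0]
    - [0.4, [0, 0, 0], 0]
    - [0.7, [0, 0, 0], 0]
    - [0.7, [0, 0, 0], 0]

```text
time_s: 9.98
eef_pos: [0.4178, 0.1112, 0.0345]
tool_rot: [1.652, -2.638, 0.13]
contact_force: [0.5, -0.4, -0.1]
opening: 0.511
```

servo_tool:
  increments:
    - [1, [0, 0, -3], 0]
    - [1, [0, 0, -4], 0]
    - [1, [0, 0, -4], 10]
    - [1, [0, 0, -3], 10]
    - [1, [0, 0, -2], 10]
    - [1, [0, 0, 0], 10]
    - [1, [0, 0, 0], 10]
    - [1, [0, 0, 0], 10]
    - [1, [0, 0, 0], 10]
    - [1, [0, 0, 0], 10]
    - [1, [0, 0, 0], 10]
    - [1, [0, 0, 0], 10]

```text
time_s: 11.48
eef_pos: [0.4143, 0.1248, 0.1938]
tool_rot: [0.961, 2.939, -0.115]
contact_force: [0.5, 0.1, -0.7]
opening: 1.001
```

servo_tool:
  increments:
    - [1, [0, 0, 0], 10]
    - [1, [0, 0, 0], 10]
    - [1, [0, 0, 0], 10]
    - [1, [0, 0, 0], 10]
    - [1, [0, 0, 0], 10]
    - [1, [0, 0, 0], 10]
    - [1, [0, 0, 0], 10]
    - [1, [0, 0, 0], 10]

```text
time_s: 12.48
eef_pos: [0.4143, 0.1247, 0.1938]
tool_rot: [2.596, 1.615, -0.041]
contact_force: [-0.3, 1.0, 0.3]
opening: 1.004
```

```bash
python3 -c "
from h import *
s=robot.read_state();print(np.round(s['q'],3))
go([.42,.11,.028],65)
wcam('w6.png');cam('top','t6.png')"
```

```text
[ 0.258  0.078  1.877 -0.094  1.189  0.751]
t 12.475 eef [0.4143 0.1247 0.1938] ang 63.67 tilt [ 0.0214 -0.0849 -0.9962] delta cm [ 0.04  0.22 16.65] roll -1.33 F [-0.3  1.   0.3] op 1.004343114652008
```

View pics/w6.png

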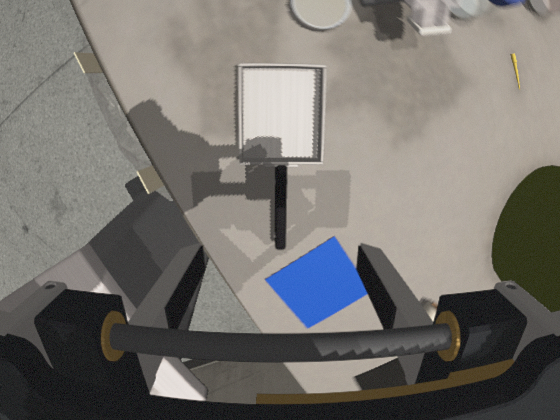

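View pics/t6.png

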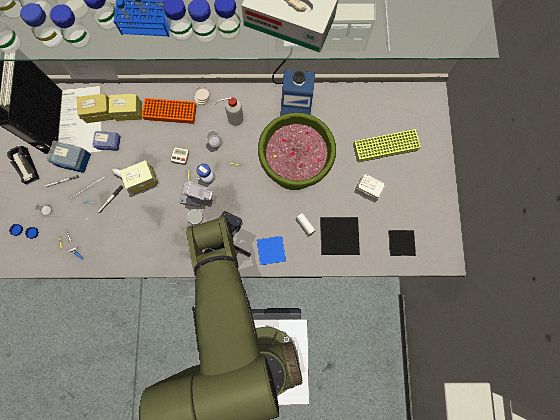

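The wrist view shows the tray flat, with the pan at about (282,114) and the handle from (281,165) to (281,248). Measuring it again.

Run:
```python
from h import *
c=wcam()
g=c['image'].max(2).astype(int)
m=np.zeros_like(g,np.uint8);m[168:252,268:296]=(g[168:252,268:296]<50)
n,l,st,ce=cv2.connectedComponentsWithStats(m);i=1+st[1:,4].argmax();print(st[i],ce[i])
ys,xs=np.where(l==i)
P=np.array([wray(c,u,v,0.024) for u,v in zip(xs,ys)])
mu=P.mean(0);U,S,V=np.linalg.svd((P-mu)[:,:2],full_matrices=False);d=V[0];d*=-np.sign(d[1])
pr=(P-mu)[:,:2]@d;print('handle mid',mu,'dir',d,np.degrees(np.arctan2(d[1],d[0])),pr.min(),pr.max())
C=[wray(c,u,v,0.026)[:2] for u,v in[(237,65),(326,66),(323,163),(236,163)]];print(np.round(C,4),np.mean(C,0))
ct=np.mean(C,0);gp=ct+.088*d;print(gp)
go([*gp,.03],np.degrees(np.arctan2(-d[1],-d[0])))
```

```text
[275 168  11  81 847] [279.92798111 206.66115702]
handle mid [0.41438472 0.10331888 0.024     ] dir [-0.44119031 -0.89741357] -116.1798522758261 -0.04163891899502891 0.0472574988008589
[[0.4408 0.2506]
 [0.5169 0.2132]
 [0.4737 0.1266]
 [0.3962 0.1655]] [0.45689662 0.18897523]
[0.41807187 0.11000283]
t 12.625 eef [0.4143 0.1248 0.1938] ang 64.17 tilt [ 0.0214 -0.0849 -0.9962] delta cm [-0.06  0.06 16.45] roll 0.35 F [0.6 0.4 0.7] op 1.000634429904835
```

servo_tool:
  increments:
    - [1, [0, 0, 4], 0.4]
    - [1, [0, 0, 4], 0]
    - [1, [0, 0, 4], 0]
    - [1, [0, 0, 2.5], 0]
    - [1, [0, 0, 1.8], 0]
    - [1, [0, 0, 0], 0]
    - [0, [0, 0, 0], 0]
    - [0, [0, 0, 0], 0]
    - [0, [0, 0, 0], 0]
    - [0, [0, 0, 0], 0]
    - [0, [0, 0, 0], 0]
    - [0, [0, 0, 0], 0]

```text
time_s: 14.12
eef_pos: [0.4178, 0.1109, 0.0314]
tool_rot: [2.597, 1.614, -0.041]
contact_force: [-0.1, -0.4, 0.0]
opening: 0.396
```

servo_tool:
  increments:
    - [0, [0, 0, 0], 0]
    - [0, [0, 0, 0], 0]
    - [0, [0, 0, 0], 0]
    - [0, [0, 0, -0.8], 0]
    - [0, [0, 0, -0.7], 0]
    - [0, [0, 0, 0], 0]

```text
time_s: 14.88
eef_pos: [0.4178, 0.1123, 0.047]
tool_rot: [2.597, 1.614, -0.039]
contact_force: [0.4, 0.1, -2.5]
opening: 0.123
```

```bash
python3 -c "
from h import *
c=wcam('w7.png');go([.590,.097,.042],77.5)"
```

```text
t 14.925 eef [0.4176 0.1122 0.0466] ang 63.6 tilt [ 0.022  -0.0848 -0.9962] delta cm [ 6.32 16.09  0.97] roll -13.9 F [-0.8 -0.1 -1.8] op 0.12248555167410123
```

View pics/w7.png

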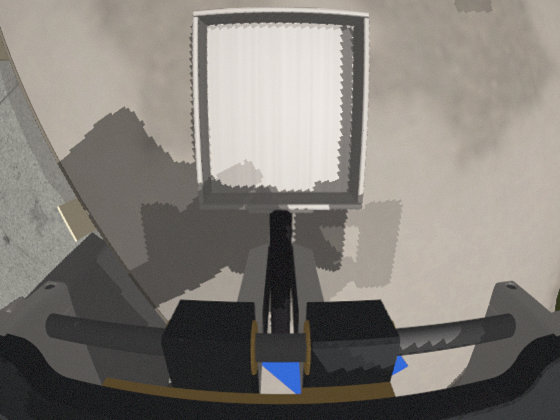

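servo_tool:
  increments:
    - [0, [-1, 1, 0], -7]
    - [0, [-1, 1, 0.3], -6.9]
    - [0, [0, 3, 0.3], 0]
    - [0, [0, 0, 0], 0]
    - [0, [0, 0, 0], 0]

```text
time_s: 15.55
eef_pos: [0.4568, 0.0793, 0.0436]
tool_rot: [2.386, 1.919, -0.057]
contact_force: [0.4, 0.2, -2.7]
opening: 0.125
```

```bash
python3 -c "
from h import *
go([.590,.097,.040],77.5)
go([.582,.077,.040],77.5)"
```

```text
t 15.55 eef [0.4568 0.0793 0.0436] ang 77.52 tilt [ 0.0203 -0.085  -0.9962] delta cm [ 4.62 12.61  0.48] roll 0.02 F [ 0.4  0.2 -2.7] op 0.12471722258655409
t 15.55 eef [0.4568 0.0793 0.0436] ang 77.52 tilt [ 0.0203 -0.085  -0.9962] delta cm [ 2.5  12.26  0.63] roll 0.02 F [ 0.4  0.2 -2.7] op 0.12471722258655409
```

servo_tool:
  increments:
    - [0, [0.5, 3, 0.1], 0]
    - [0, [0.7, 3.5, 0.2], 0]
    - [0, [0.7, 3.3, 0.2], 0]
    - [0, [0.6, 2.5, 0.1], 0]
    - [0, [0, 0, 0], 0]
    - [0, [0, 0, 0], 0]

```text
time_s: 16.3
eef_pos: [0.582, 0.0772, 0.0406]
tool_rot: [2.386, 1.919, -0.058]
contact_force: [-1.1, 0.4, -0.9]
opening: 0.121
```

```bash
python3 -c "
from h import *
c=wcam('w8.png');go([.590,.097,.04],77.5);cam('scene','s8.png');b=cam('top','t8.png')"
```

```text
t 16.35 eef [0.5821 0.0771 0.0407] ang 77.55 tilt [ 0.0206 -0.085  -0.9962] delta cm [ 2.11  0.35 -0.08] roll 0.05 F [-0.9 -0.1 -2.8] op 0.12483665323404214
```

View pics/w8.png

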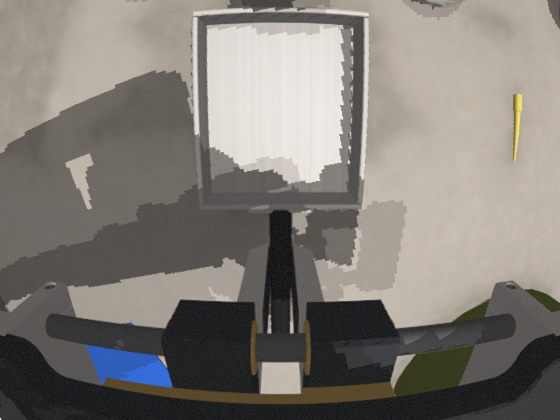

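servo_tool:
  increments:
    - [0, [0.7, 0.2, 0], 0]
    - [0, [0.7, 0.2, 0], 0]
    - [0, [0.7, 0, 0], 0]
    - [0, [0, 0, 0], 0]
    - [0, [0, 0, 0], 0]

```text
time_s: 17.08
eef_pos: [0.5915, 0.0965, 0.0393]
tool_rot: [2.386, 1.919, -0.056]
contact_force: [0.6, 0.7, -1.7]
opening: 0.121
```

Run:
```python
from h import *
c=wcam('w9.png');go([.590,.097,.03],77.5)
z=.037
C=np.array([wray(c,u,v,z)[:2] for u,v in[(193,13),(368,15),(361,207),(201,207)]]);ct=C.mean(0);print(C.round(4),ct)
M=np.array([.616,.217]);a=np.radians(-102.5);x=np.array([np.cos(a),np.sin(a)]);y=np.array([-x[1],x[0]])
print('mouth in tray',(M-ct)@x,(M-ct)@y)
s=cam('scene')
A=cv2.resize(s['image'][165:265,130:250],None,fx=6,fy=6,interpolation=cv2.INTER_CUBIC);cv2.imwrite('pics/s9.png',A[:,:,::-1])
```

```text
t 17.125 eef [0.5915 0.0964 0.0393] ang 77.52 tilt [ 0.0213 -0.085  -0.9962] delta cm [ 0.1  -0.2   0.92] roll 0.02 F [ 0.3  0.5 -1.1] op 0.12564072363606107
[[0.582  0.2357]
 [0.66   0.2186]
 [0.6402 0.1262]
 [0.5623 0.1444]] [0.61109368 0.18123631]
mouth in tray -0.035977873378819324 -0.002950658928779498
```

View pics/w9.png

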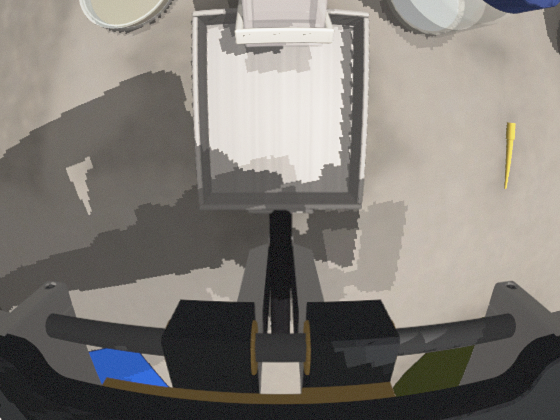

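View pics/s9.png

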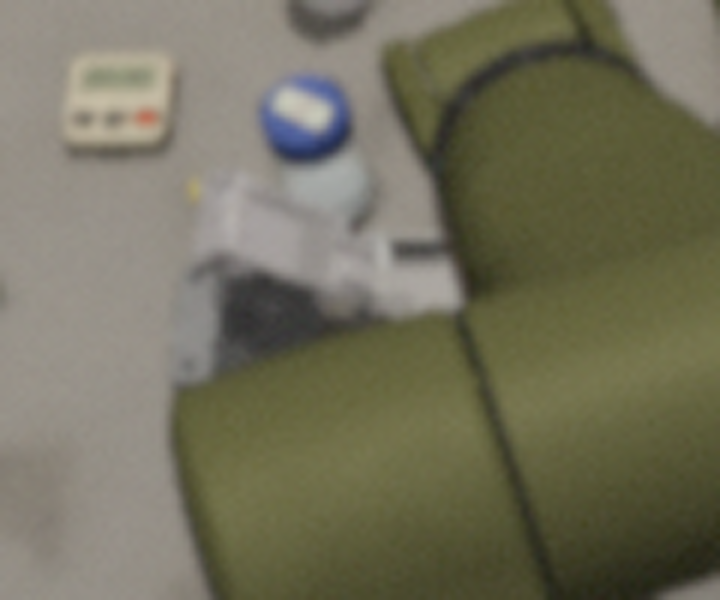

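servo_tool:
  increments:
    - [0, [0, 0, 0.4], 0]
    - [0, [0, 0, 0.4], 0]
    - [0, [0, 0, 0], 0]
    - [0.25, [0, 0, 0], 0]
    - [0.4, [0, 0, 0], 0]
    - [0.6, [0, 0, 0], 0]
    - [0.6, [0, 0, 0], 0]
    - [0.6, [0, 0, 0], 0]

```text
time_s: 18.18
eef_pos: [0.5917, 0.0958, 0.0314]
tool_rot: [2.386, 1.918, -0.056]
contact_force: [0.3, 1.2, 0.6]
opening: 0.591
```

servo_tool:
  increments:
    - [0.6, [-0.2, 0, -1], 0]
    - [0.6, [-0.4, 0, -3], 0]
    - [0.6, [-0.4, 0, -4], 0]
    - [0.6, [-0.5, 0, -4], 0]
    - [0.6, [0, 0, -3], 0]
    - [0.6, [0, 0, 0], 0]
    - [0.6, [0, 0, 0], 0]

```text
time_s: 19.05
eef_pos: [0.5849, 0.0938, 0.1812]
tool_rot: [2.386, 1.919, -0.057]
contact_force: [0.7, -0.5, -0.6]
opening: 0.601
```

Run:
```python
from h import *
c=wcam('w10.png');go([.590,.097,.03],77.5)
A=cv2.resize(c['image'][0:160,190:370],None,fx=4.4,fy=3.7,interpolation=cv2.INTER_CUBIC);cv2.imwrite('pics/w10z.png',A[:,:,::-1])
```

```text
t 19.1 eef [0.5848 0.0938 0.1808] ang 77.52 tilt [ 0.0196 -0.0851 -0.9962] delta cm [ 1.61 -0.13 15.01] roll 0.02 F [-0.  -1.2  0.9] op 0.6018455148023782
```

View pics/w10.png

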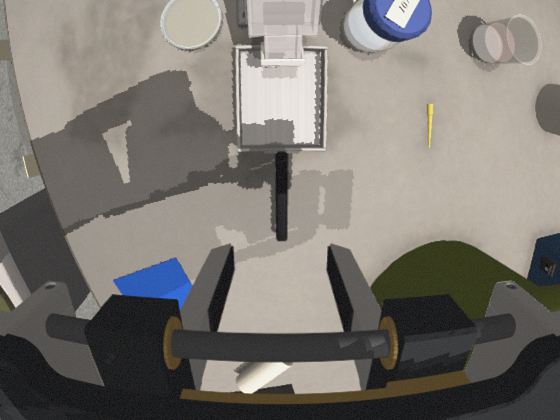

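Run:
```python
from h import *
go([.5576,.277,.12],77.5)
```

```text
t 19.1 eef [0.5848 0.0938 0.1808] ang 77.52 tilt [ 0.0196 -0.0851 -0.9962] delta cm [17.72 -6.79  4.45] roll 0.02 F [-0.  -1.2  0.9] op 0.6018455148023782
```

servo_tool:
  increments:
    - [0, [0, -4, 0], 0]
    - [0, [1, -2.8, 0], 0]
    - [0, [4, 0, 0], 0]
    - [0, [4.2, 0, 0], 0]
    - [0, [4.2, 0, 1], 0]
    - [0, [4.3, 0, 2], 0]
    - [0, [0, 0, 1.4], 0]
    - [0, [0, 0, 0], 0]
    - [0, [0, 0, 0], 0]

```text
time_s: 20.23
eef_pos: [0.5582, 0.2761, 0.1222]
tool_rot: [2.387, 1.917, -0.055]
contact_force: [0.2, 1.4, -0.0]
opening: 0.005
```

Run:
```python
from h import *
go([.5576,.277,.12],77.5)
c=wcam('w11.png');cam('scene','s11.png')
```

```text
t 20.225 eef [0.5582 0.2761 0.1222] ang 77.46 tilt [ 0.0218 -0.0848 -0.9962] delta cm [ 0.09 -0.09  0.21] roll -0.04 F [ 0.2  1.4 -0. ] op 0.004749759233056937
```

View pics/w11.png

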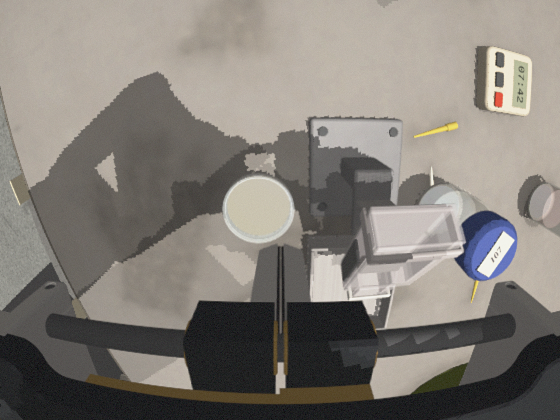

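servo_tool:
  increments:
    - [0, [0, 0.6, 0.2], 0]
    - [0, [0, 1.6, 0], 0]
    - [0, [0, 1.6, 0], 0]

```text
time_s: 20.7
eef_pos: [0.5959, 0.2684, 0.1214]
tool_rot: [2.386, 1.918, -0.056]
contact_force: [-1.2, 1.1, 0.0]
opening: 0.002
```

servo_tool:
  increments:
    - [0, [0, -1.6, 0], 0]
    - [0, [0, -1.6, 0], 0]
    - [0, [0, -0.6, 0], 0]
    - [0, [0, 0, 0], 0]

```text
time_s: 21.2
eef_pos: [0.5583, 0.2768, 0.1199]
tool_rot: [2.386, 1.918, -0.055]
contact_force: [0.3, -0.2, -0.6]
opening: 0.002
```

Run:
```python
from h import *
go([.5576,.277,.12],77.5)
c=wcam();s=cam('scene')
A=cv2.resize(c['image'][180:340,290:490],None,fx=4,fy=3.7,interpolation=cv2.INTER_CUBIC);cv2.imwrite('pics/w12.png',A[:,:,::-1])
A=cv2.resize(s['image'][165:265,130:250],None,fx=6,fy=6,interpolation=cv2.INTER_CUBIC);cv2.imwrite('pics/s12.png',A[:,:,::-1])
```

```text
t 21.2 eef [0.5583 0.2768 0.1199] ang 77.52 tilt [ 0.0218 -0.0848 -0.9962] delta cm [ 0.01 -0.07 -0.01] roll 0.02 F [ 0.3 -0.2 -0.6] op 0.0024012902134006287
```

View pics/w12.png

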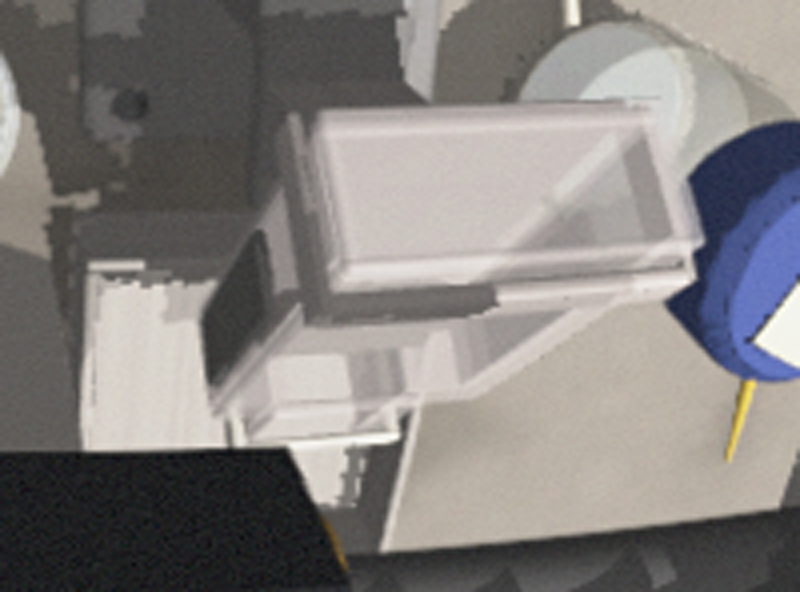

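View pics/s12.png

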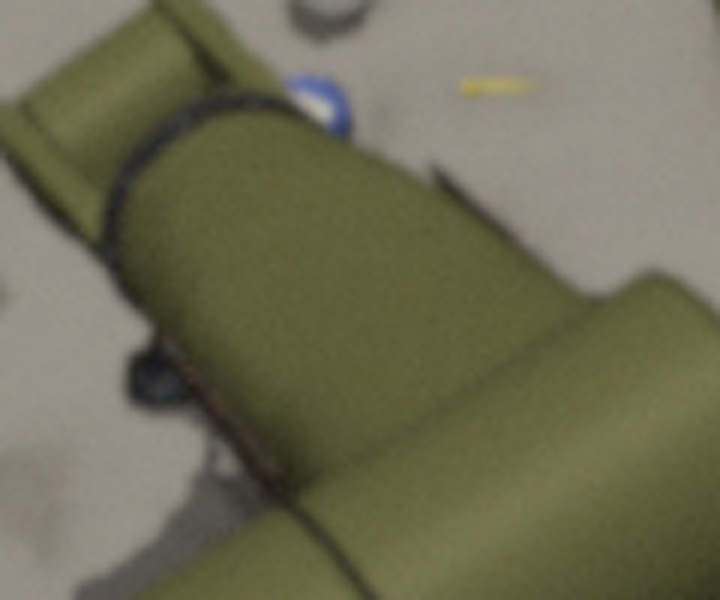

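Run:
```python
import cv2
a=cv2.imread('pics/w11.png')[180:340,290:490]
cv2.imwrite('pics/w11z.png',cv2.resize(a,None,fx=4,fy=3.7,interpolation=cv2.INTER_CUBIC))
```

```text
(no output)
```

View pics/w11z.png

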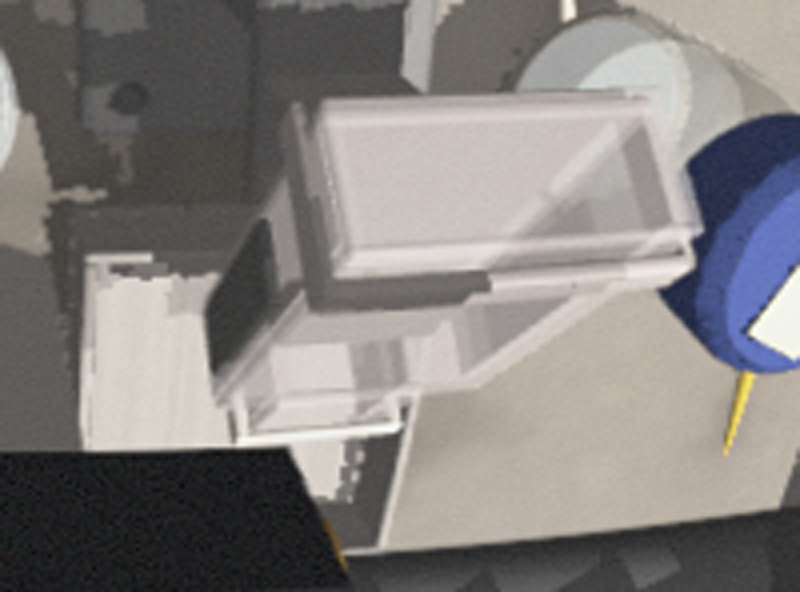

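servo_tool:
  increments:
    - [0, [0, 1.7, 0], 0]
    - [0, [0, 2.2, 0], 0]
    - [0, [0, -2.2, 0], 0]
    - [0, [0, -1.7, 0], 0]
    - [0, [0, 0, 0], 0]
    - [0, [0, 1.7, 0], 0]
    - [0, [0, 2.2, 0], 0]
    - [0, [0, -2.2, 0], 0]
    - [0, [0, -1.7, 0], 0]
    - [0, [0, 0, 0], 0]
    - [0, [0, 0, 0], 0]

```text
time_s: 22.68
eef_pos: [0.559, 0.2766, 0.1199]
tool_rot: [2.386, 1.918, -0.055]
contact_force: [0.6, 0.4, 0.7]
opening: 0.003
```

Run:
```python
from h import *
go([.5576,.277,.12],77.5)
c=wcam()
A=cv2.resize(c['image'][180:340,290:490],None,fx=4,fy=3.7,interpolation=cv2.INTER_CUBIC);cv2.imwrite('pics/w13.png',A[:,:,::-1])
```

```text
t 22.675 eef [0.559  0.2766 0.1199] ang 77.5 tilt [ 0.022  -0.0847 -0.9962] delta cm [ 0.01 -0.15 -0.02] roll -0.0 F [0.6 0.4 0.7] op 0.002613612111812311
```

View pics/w13.png

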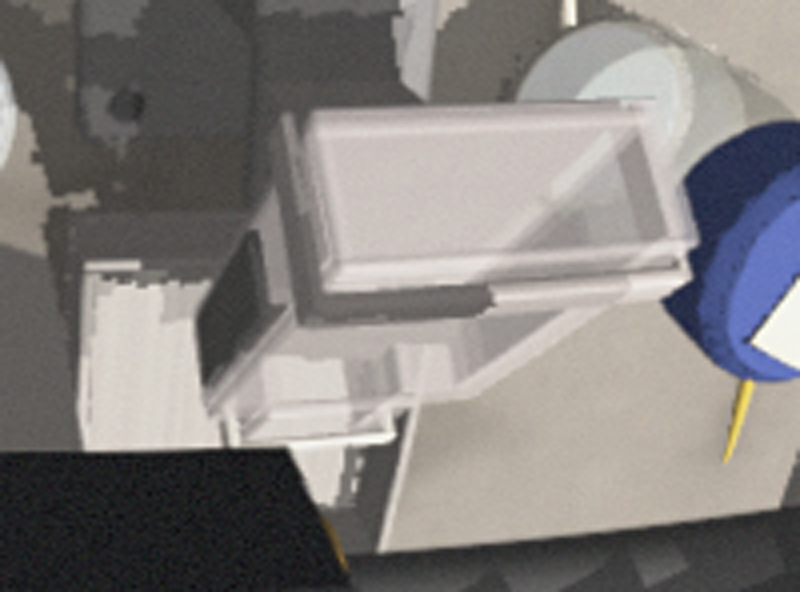

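servo_tool:
  increments:
    - [0, [-4, 0, -2], 0]
    - [0, [-5, 0, -3], 0]
    - [0, [-4, 1.5, -3], 0]
    - [0, [0, 0, 0], 0]

```text
time_s: 23.22
eef_pos: [0.5446, 0.1518, 0.2129]
tool_rot: [2.387, 1.913, -0.049]
contact_force: [0.2, 0.3, -0.8]
opening: 0.005
```

Run:
```python
from h import *
go([.5576,.277,.12],77.5)
c=wcam('w14.png')
A=cv2.resize(c['image'][0:240,200:480],None,fx=2.8,fy=2.5,interpolation=cv2.INTER_CUBIC);cv2.imwrite('pics/w14z.png',A[:,:,::-1])
```

```text
t 23.225 eef [0.5446 0.1518 0.2129] ang 77.31 tilt [ 0.026  -0.084  -0.9961] delta cm [13.17 -1.84  8.24] roll -0.19 F [ 0.2  0.3 -0.8] op 0.004950580461203568
```

View pics/w14z.png

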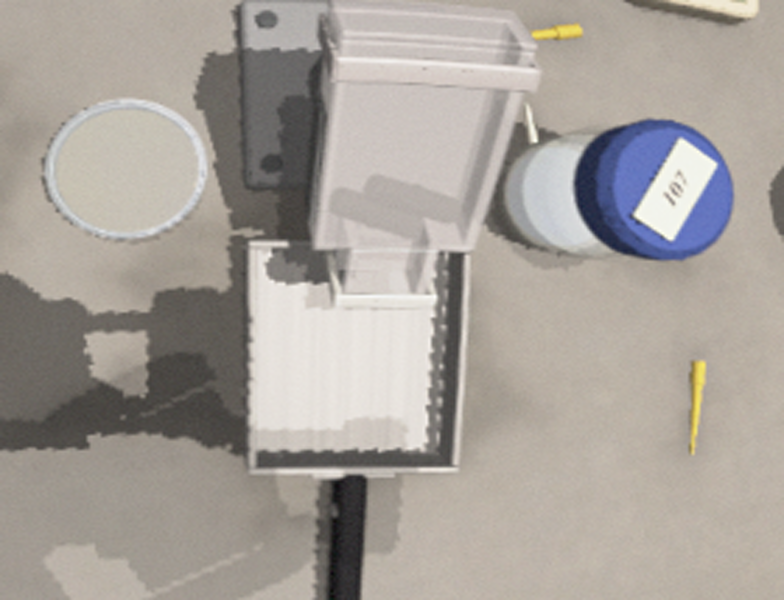

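The zoomed view shows both bars (dark shapes at (377,212) and (412,198)) tilted. Their right ends have slipped towards the neck, and the left ends are still on the left shoulder. The next taps should come from the bottle side, passing above the bottle.

Run:
```python
from h import *
go([.6993,.260,.133],77.5)
```

```text
t 23.275 eef [0.5438 0.1531 0.2109] ang 77.39 tilt [ 0.0233 -0.0843 -0.9962] delta cm [14.39 12.55  7.22] roll -0.11 F [-1.3 -0.  -0.9] op 0.0059710073245098595
```

servo_tool:
  increments:
    - [0, [1, 4, 0], 0]
    - [0, [2, 5, 0], 0]
    - [0, [4, 3.5, 0], 0]
    - [0, [4, 0, 0], 0]
    - [0, [3.4, 0, 2], 0]
    - [0, [0, 0, 3], 0]
    - [0, [0, 0, 2.2], 0]
    - [0, [0, 0, 0], 0]

```text
time_s: 24.28
eef_pos: [0.6963, 0.262, 0.1281]
tool_rot: [2.386, 1.921, -0.064]
contact_force: [0.1, -0.7, 0.2]
opening: 0.009
```

Run:
```python
from h import *
go([.6993,.260,.133],77.5);wcam('w15.png')
```

```text
t 24.275 eef [0.6963 0.262  0.1281] ang 77.59 tilt [ 0.0162 -0.0867 -0.9961] delta cm [-0.17  0.35 -0.46] roll 0.09 F [ 0.1 -0.7  0.2] op 0.009117739516648331
```

View pics/w15.png

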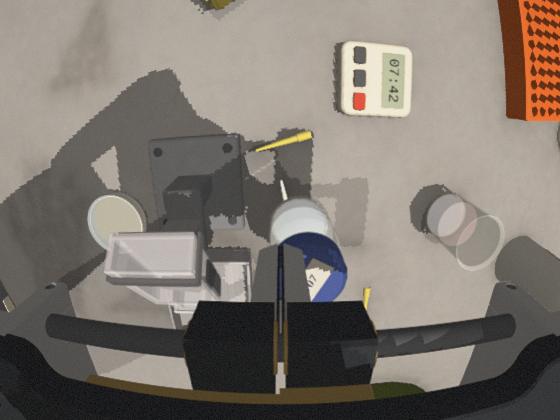

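servo_tool:
  increments:
    - [0, [-0.2, 0.3, -0.5], 0]
    - [0, [0, 0, 0], 0]
    - [0, [0, -1.8, 0], 0]
    - [0, [0, -2.2, 0], 0]
    - [0, [0, 2.2, 0], 0]
    - [0, [0, 1.8, 0], 0]
    - [0, [0, 0, 0], 0]
    - [0, [0, 0, 0], 0]

```text
time_s: 25.32
eef_pos: [0.6995, 0.2593, 0.1374]
tool_rot: [2.386, 1.919, -0.056]
contact_force: [0.1, 0.8, -0.1]
opening: 0.006
```

Run:
```python
from h import *
go([.6993,.260,.133],77.5);wcam('w16.png')
import cv2
a=cv2.imread('pics/w16.png')[200:340,80:280]
cv2.imwrite('pics/w16z.png',cv2.resize(a,None,fx=4,fy=4,interpolation=cv2.INTER_CUBIC))
```

```text
t 25.325 eef [0.6995 0.2593 0.1374] ang 77.53 tilt [ 0.0214 -0.0848 -0.9962] delta cm [ 0.09 -0.05  0.43] roll 0.03 F [ 0.1  0.8 -0.1] op 0.006157986443891616
```

View pics/w16z.png

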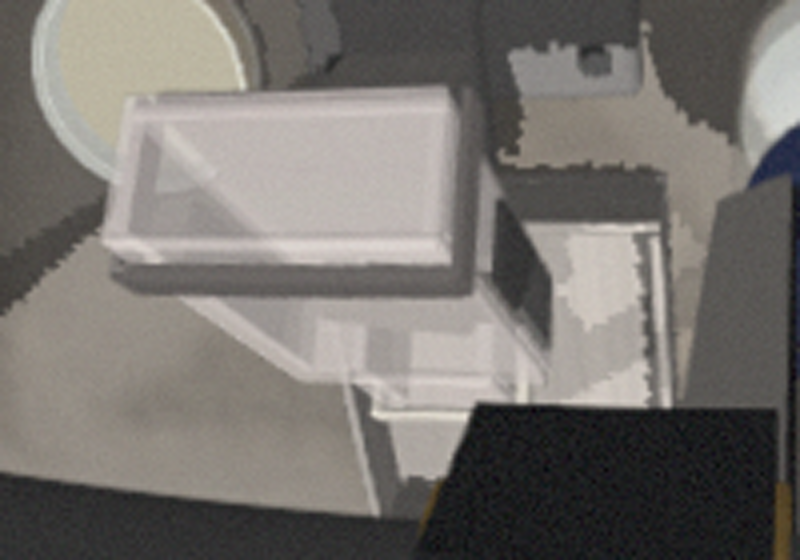

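servo_tool:
  increments:
    - [0, [-4, 0, -2], 0]
    - [0, [-5, 0, -3], 0]
    - [0, [-4, -1.5, -3], 0]
    - [0, [0, 0, 0], 0]

```text
time_s: 25.88
eef_pos: [0.6553, 0.1411, 0.2306]
tool_rot: [2.386, 1.914, -0.049]
contact_force: [0.4, 0.3, -0.8]
opening: 0.004
```

```bash
cat > look.py <<'E'
from h import *
import sys
go([.6993,.260,.133],77.5)
c=wcam(sys.argv[1]+'.png')
u0=int(sys.argv[2])
A=cv2.resize(c['image'][0:200,u0:u0+240],None,fx=3.2,fy=3,interpolation=cv2.INTER_CUBIC);cv2.imwrite('pics/'+sys.argv[1]+'z.png',A[:,:,::-1])
E
python3 look.py w17 110
```

```text
t 25.875 eef [0.6553 0.1411 0.2306] ang 77.39 tilt [ 0.0266 -0.084  -0.9961] delta cm [13.27  1.31  8.84] roll -0.11 F [ 0.4  0.3 -0.8] op 0.004399020095791526
```

View pics/w17z.png

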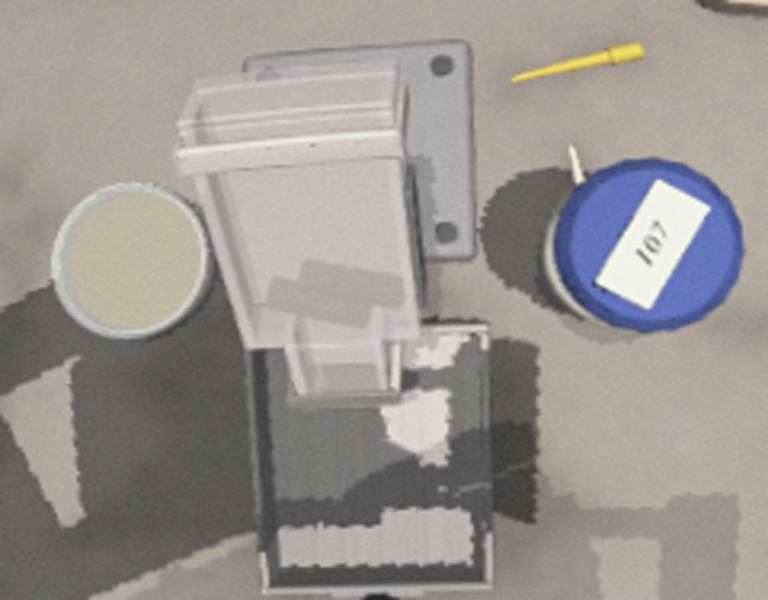

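Run:
```python
from h import *
go([.5576,.277,.12],77.5)
```

```text
t 25.925 eef [0.6554 0.1423 0.2283] ang 77.46 tilt [ 0.0239 -0.0843 -0.9962] delta cm [ 11.83 -12.87   9.41] roll -0.04 F [ 1.2  0.8 -0.6] op 0.00210793072315267
```

servo_tool:
  increments:
    - [0, [0, -4.5, 0], 0]
    - [0, [1, -4.5, 0], 0]
    - [0, [3.5, -3.9, 0], 0]
    - [0, [4, 0, 2], 0]
    - [0, [3.3, 0, 3.4], 0]
    - [0, [0, 0, 4], 0]
    - [0, [0, 0, 0], 0]
    - [0, [0, 0, 0], 0]

```text
time_s: 26.92
eef_pos: [0.5574, 0.2775, 0.1197]
tool_rot: [2.385, 1.919, -0.055]
contact_force: [0.1, -0.8, 0.9]
opening: 0.002
```

servo_tool:
  increments:
    - [0, [0, 1.5, 0], 0]
    - [0, [0, 2.4, 0], 0]
    - [0, [0, -2.2, 0], 0]
    - [0, [0, -1.7, 0], 0]
    - [0, [0, 0, 0], 0]
    - [0, [0, 0, 0], 0]
    - [0, [0, 1.5, 0], 0]
    - [0, [0, 2.4, 0], 0]
    - [0, [0, -2.2, 0], 0]
    - [0, [0, -1.7, 0], 0]
    - [0, [0, 0, 0], 0]
    - [0, [0, 0, 0], 0]

```text
time_s: 28.42
eef_pos: [0.558, 0.2768, 0.119]
tool_rot: [2.386, 1.918, -0.055]
contact_force: [-0.0, 0.0, 1.0]
opening: 0.005
```

servo_tool:
  increments:
    - [0, [-4, 0, -2], 0]
    - [0, [-5, 0, -3], 0]
    - [0, [-4, 1.5, -3], 0]
    - [0, [0, 0, 0], 0]

```text
time_s: 28.92
eef_pos: [0.5438, 0.1519, 0.212]
tool_rot: [2.387, 1.913, -0.049]
contact_force: [-0.0, 0.9, -0.2]
opening: 0.009
```

```bash
python3 look.py w18 220
```

```text
t 28.925 eef [0.5438 0.1519 0.212 ] ang 77.31 tilt [ 0.0261 -0.084  -0.9961] delta cm [14.52 12.49  7.36] roll -0.19 F [-0.   0.9 -0.2] op 0.008781059437941075
```

View pics/w18z.png

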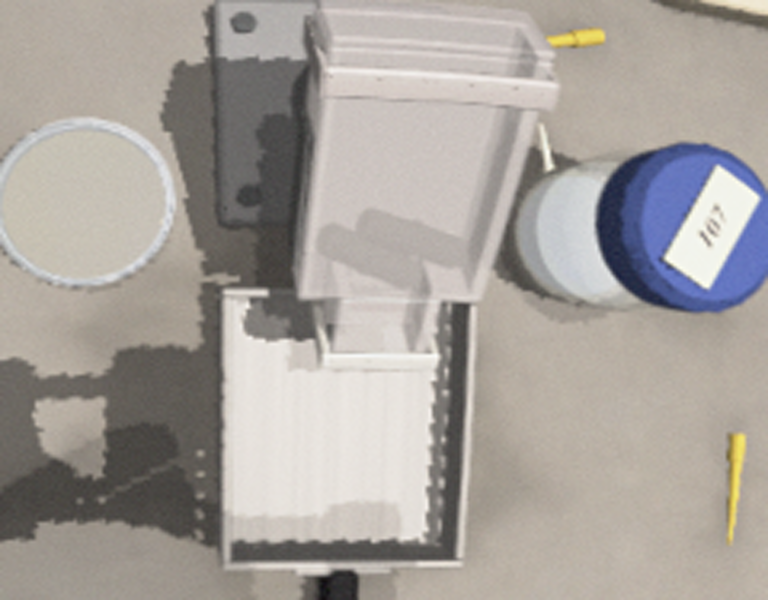

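servo_tool:
  increments:
    - [0, [4, -1.5, 3], 0]
    - [0, [5, 0, 3], 0]
    - [0, [4, 0, 2], 0]
    - [0, [0, 0, 0], 0]
    - [0, [0, 0, 0], 0]
    - [0, [0, 1.4, 0], 0]
    - [0, [0, 2.6, 0], 0]
    - [0, [0, 0, 0], 0]
    - [0, [0, -0.5, 0], 0]
    - [0, [0, -0.5, 0], 0]
    - [0, [0, -0.9, 0], 0]
    - [0, [0, -2.1, 0], 0]

```text
time_s: 30.48
eef_pos: [0.5564, 0.2771, 0.1187]
tool_rot: [2.386, 1.918, -0.055]
contact_force: [0.1, 0.1, -0.6]
opening: 0.006
```

servo_tool:
  increments:
    - [0, [0, 0, 0], 0]
    - [0, [0, 1.4, 0], 0]
    - [0, [0, 2.6, 0], 0]
    - [0, [0, 0, 0], 0]
    - [0, [0, -0.5, 0], 0]
    - [0, [0, -0.5, 0], 0]
    - [0, [0, -0.9, 0], 0]
    - [0, [0, -2.1, 0], 0]
    - [0, [-4, 0, -2], 0]
    - [0, [-5, 0, -3], 0]
    - [0, [-4, 1.5, -3], 0]
    - [0, [0, 0, 0], 0]

```text
time_s: 31.98
eef_pos: [0.5425, 0.1526, 0.2119]
tool_rot: [2.387, 1.914, -0.049]
contact_force: [-0.4, 0.7, -0.4]
opening: 0.005
```

```bash
python3 look.py w19 220
```

```text
t 31.975 eef [0.5425 0.1526 0.2119] ang 77.37 tilt [ 0.0261 -0.0839 -0.9961] delta cm [14.47 12.64  7.37] roll -0.13 F [-0.4  0.7 -0.4] op 0.005030272107760594
```

View pics/w19z.png

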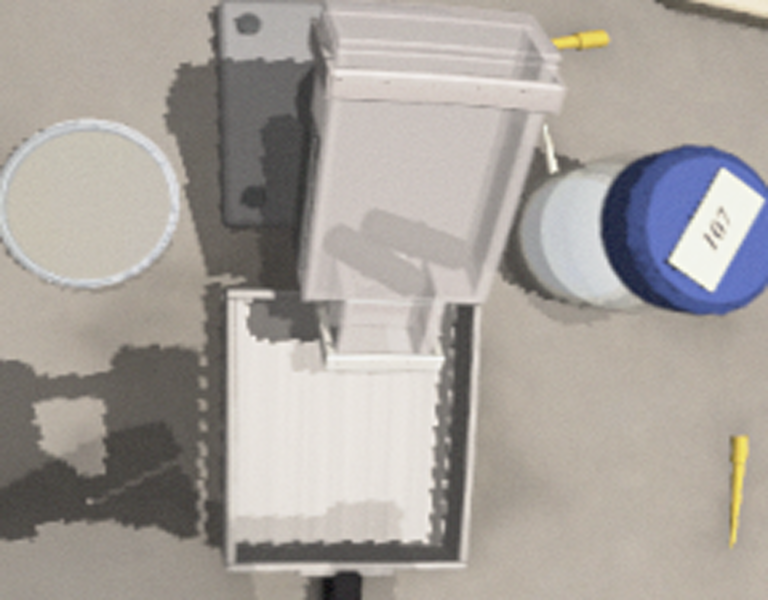

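servo_tool:
  increments:
    - [0, [4, -1.5, 3], 0]
    - [0, [5, 0, 3], 0]
    - [0, [4, 0, 2], 0]
    - [0, [0, 0, 0], 0]
    - [0, [0, 1.4, 0], 0]
    - [0, [0, 2.7, 0], 0]
    - [0, [0, 0, 0], 0]
    - [0, [0, -0.6, 0], 0]
    - [0, [0, -1, 0], 0]
    - [0, [0, -2.5, 0], 0]

```text
time_s: 33.28
eef_pos: [0.556, 0.2771, 0.1187]
tool_rot: [2.386, 1.918, -0.055]
contact_force: [-0.9, 0.8, -0.7]
opening: 0.007
```

servo_tool:
  increments:
    - [0, [0, 1.4, 0], 0]
    - [0, [0, 2.7, 0], 0]
    - [0, [0, 0, 0], 0]
    - [0, [0, -0.6, 0], 0]
    - [0, [0, -1, 0], 0]
    - [0, [0, -2.5, 0], 0]
    - [0, [0, 1.4, 0], 0]
    - [0, [0, 2.7, 0], 0]
    - [0, [0, 0, 0], 0]
    - [0, [0, -0.6, 0], 0]
    - [0, [0, -1, 0], 0]
    - [0, [0, -2.5, 0], 0]

```text
time_s: 34.78
eef_pos: [0.5561, 0.2771, 0.1186]
tool_rot: [2.386, 1.918, -0.056]
contact_force: [0.3, 0.1, -0.3]
opening: 0.007
```

servo_tool:
  increments:
    - [0, [-4, 0, -2], 0]
    - [0, [-5, 0, -3], 0]
    - [0, [-4, 1.5, -3], 0]
    - [0, [0, 0, 0], 0]

```text
time_s: 35.28
eef_pos: [0.5423, 0.1527, 0.2119]
tool_rot: [2.386, 1.914, -0.049]
contact_force: [0.5, -0.5, -0.1]
opening: 0.007
```

```bash
python3 look.py w20 220
```

```text
t 35.275 eef [0.5423 0.1527 0.2119] ang 77.38 tilt [ 0.0261 -0.0839 -0.9961] delta cm [14.46 12.67  7.36] roll -0.12 F [ 0.5 -0.5 -0.1] op 0.006998588317663973
```

View pics/w20z.png

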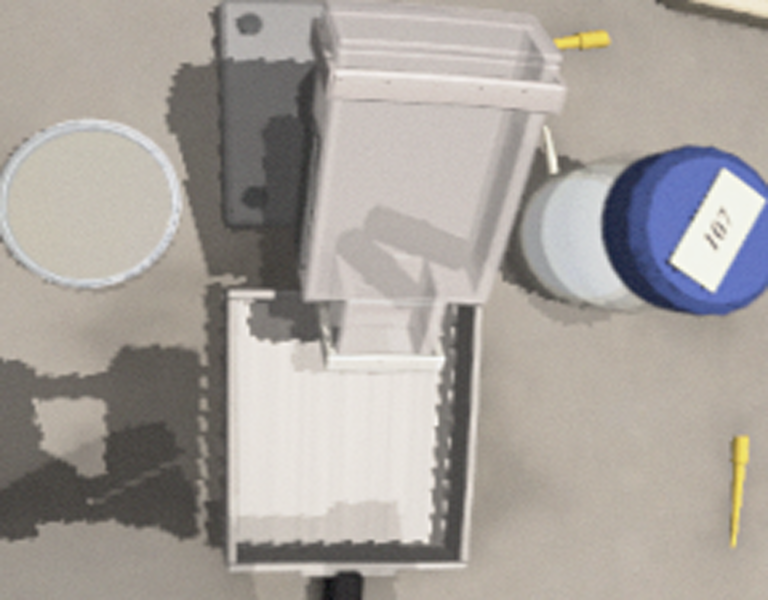

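servo_tool:
  increments:
    - [0, [4, -1.5, 3], 0]
    - [0, [5, 0, 3], 0]
    - [0, [4, 0, 2], 0]
    - [0, [0, 0, 0], 0]
    - [0, [0, 1.3, 0], 0]
    - [0, [0, 2.9, 0], 0]
    - [0, [0, 0, 0], 0]
    - [0, [0, -0.7, 0], 0]
    - [0, [0, -1, 0], 0]
    - [0, [0, -2.5, 0], 0]

```text
time_s: 36.58
eef_pos: [0.556, 0.2771, 0.1187]
tool_rot: [2.386, 1.918, -0.055]
contact_force: [0.3, 0.4, -0.7]
opening: 0.007
```

servo_tool:
  increments:
    - [0, [0, 1.3, 0], 0]
    - [0, [0, 2.9, 0], 0]
    - [0, [0, 0, 0], 0]
    - [0, [0, -0.7, 0], 0]
    - [0, [0, -1, 0], 0]
    - [0, [0, -2.5, 0], 0]
    - [0, [0, 1.3, 0], 0]
    - [0, [0, 2.9, 0], 0]
    - [0, [0, 0, 0], 0]
    - [0, [0, -0.7, 0], 0]
    - [0, [0, -1, 0], 0]
    - [0, [0, -2.5, 0], 0]

```text
time_s: 38.08
eef_pos: [0.556, 0.2771, 0.1186]
tool_rot: [2.386, 1.918, -0.056]
contact_force: [0.6, 0.4, 0.0]
opening: 0.004
```

servo_tool:
  increments:
    - [0, [-4, 0, -2], 0]
    - [0, [-5, 0, -3], 0]
    - [0, [-4, 1.5, -3], 0]
    - [0, [0, 0, 0], 0]

```text
time_s: 38.58
eef_pos: [0.5423, 0.1528, 0.2119]
tool_rot: [2.386, 1.914, -0.049]
contact_force: [0.1, 0.5, -0.6]
opening: 0.006
```

```bash
python3 look.py w21 220
```

```text
t 38.575 eef [0.5423 0.1528 0.2119] ang 77.38 tilt [ 0.0262 -0.0838 -0.9961] delta cm [14.46 12.67  7.37] roll -0.12 F [ 0.1  0.5 -0.6] op 0.005797687568657737
```

View pics/w21z.png

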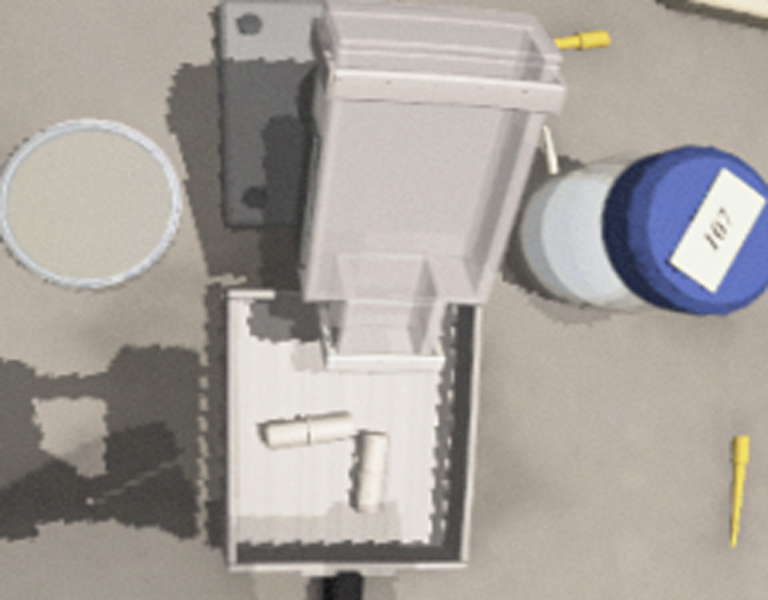

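Both bars are in the tray, at zoom (308,430) and (372,470), and the flask is empty. Next is regrasping the handle.

Run:
```python
from h import *
go([.584,.092,.18],77.5)
```

```text
t 38.625 eef [0.5417 0.1539 0.2099] ang 77.45 tilt [ 0.0233 -0.0843 -0.9962] delta cm [-4.87  5.33  3.6 ] roll -0.05 F [ 0.3  0.1 -0. ] op 0.004841831951931343
```

servo_tool:
  increments:
    - [0.6, [-2.5, 2.5, 0], 0]
    - [0.6, [-2.4, 2.8, 1.8], 0]
    - [0.6, [0, 0, 1.8], 0]
    - [0.6, [0, 0, 0], 0]
    - [0.6, [0, 0, 0], 0]

```text
time_s: 39.25
eef_pos: [0.5835, 0.0933, 0.1792]
tool_rot: [2.384, 1.92, -0.056]
contact_force: [0.3, -0.3, 0.6]
opening: 0.499
```

Run:
```python
from h import *
c=wcam('w22.png')
g=c['image'].max(2).astype(int)
m=np.zeros_like(g,np.uint8);m[155:245,262:305]=(g[155:245,262:305]<50)
n,l,st,ce=cv2.connectedComponentsWithStats(m);i=1+st[1:,4].argmax();print(st[i],ce[i])
ys,xs=np.where(l==i)
P=np.array([wray(c,u,v,0.024) for u,v in zip(xs,ys)])
mu=P.mean(0);U,S,V=np.linalg.svd((P-mu)[:,:2],full_matrices=False);d=V[0];d*=-np.sign(d[1])
pr=(P-mu)[:,:2]@d;ang=np.degrees(np.arctan2(d[1],d[0]));print('handle mid',mu,ang,pr.min(),pr.max())
end=mu[:2]+d*pr.max();gp=end-d*.058;print(gp)
go([*gp,.031],ang+180)
```

```text
[277 155  12  86 921] [282.19435396 195.09229099]
handle mid [0.59091436 0.08763714 0.024     ] -102.47403042498684 -0.04047386983874031 0.047987653587603915
[0.593077   0.09741314]
t 39.3 eef [0.5837 0.0931 0.1796] ang 77.59 tilt [ 0.0221 -0.0847 -0.9962] delta cm [ 1.78  0.23 14.79] roll 0.07 F [ 0.7  0.2 -0.6] op 0.5408202226424859
```

View pics/w22.png

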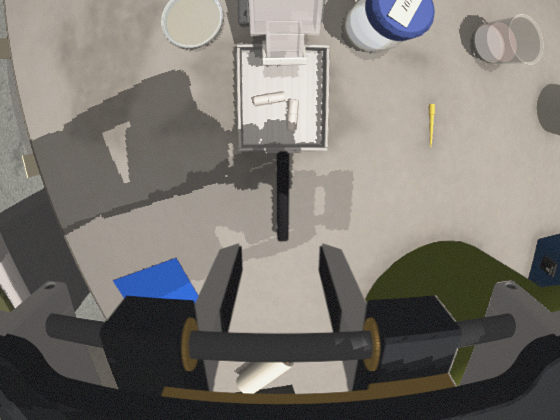

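servo_tool:
  increments:
    - [0.6, [0.8, 0.2, 4], 0]
    - [0.6, [0.8, 0, 4], 0]
    - [0.6, [0, 0, 4], 0]
    - [0.6, [0, 0, 2.8], 0]
    - [0.6, [0, 0, 0], 0]
    - [0.6, [0, 0, 0], 0]
    - [0, [0, 0, 0], 0]
    - [0, [0, 0, 0], 0]
    - [0, [0, 0, 0], 0]
    - [0, [0, 0, 0], 0]
    - [0, [0, 0, 0], 0]
    - [0, [0, 0, 0], 0]
  force: 50

```text
time_s: 40.8
eef_pos: [0.5925, 0.0945, 0.0307]
tool_rot: [2.386, 1.919, -0.056]
contact_force: [-1.8, -0.2, 3.6]
opening: 0.125
```

servo_tool:
  increments:
    - [0, [0, 0, 0], 0]
    - [0, [0, 0, -0.3], 0]
    - [0, [0, 0, -0.4], 0]
    - [0, [0, 0, 0], 0]

```text
time_s: 41.3
eef_pos: [0.5925, 0.0952, 0.0378]
tool_rot: [2.386, 1.918, -0.055]
contact_force: [0.5, 0.1, -1.9]
opening: 0.125
```

Run:
```python
from h import *
go([.4637,-.2941,.1],77.5)
c=wcam('w23.png')
```

```text
t 41.3 eef [0.5925 0.0952 0.0378] ang 77.52 tilt [ 0.0219 -0.0848 -0.9962] delta cm [-41.16  -4.04  -3.18] roll 0.02 F [ 0.5  0.1 -1.9] op 0.1254917812309932
```

View pics/w23.png

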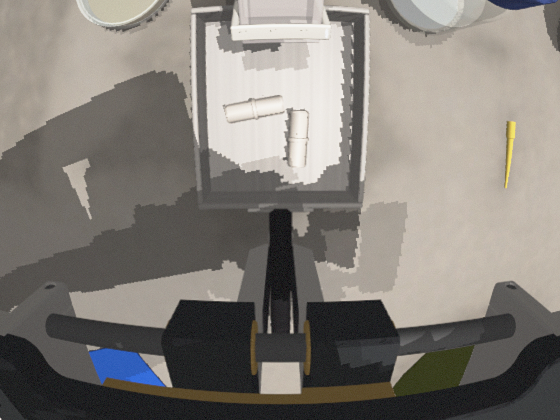

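servo_tool:
  increments:
    - [0, [-1, 0, 0], 0]
    - [0, [-2, 0, 0], 0]
    - [0, [-3, 0, 0], 0]
    - [0, [-3, 0, -1], 0]
    - [0, [-2, -1, -2], 0]
    - [0, [-1, -2, -2], 0]
    - [0, [0, -2, -1], 0]
    - [0, [0, -1, 0], 0]
    - [0, [0, 0, 0], 0]

```text
time_s: 42.48
eef_pos: [0.5063, -0.0042, 0.1041]
tool_rot: [2.386, 1.918, -0.056]
contact_force: [-1.0, -0.4, -1.9]
opening: 0.127
```

Run:
```python
from h import *
go([.4447,-.380,.1],77.5)
c=wcam('w24.png')
```

```text
t 42.475 eef [ 0.5063 -0.0042  0.1041] ang 77.51 tilt [ 0.0211 -0.0849 -0.9962] delta cm [-37.87   1.98   3.47] roll 0.01 F [-1.  -0.4 -1.9] op 0.12656701209558693
```

View pics/w24.png

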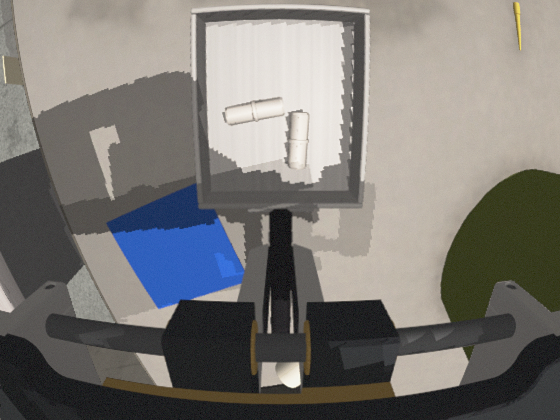

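servo_tool:
  increments:
    - [0, [-2, 0, 0], 0]
    - [0, [-3, 0.2, 0.3], 0]
    - [0, [-3.6, 0.2, 0.3], 0]
    - [0, [-3.6, 0.2, 0.3], 0]
    - [0, [-3.6, 0.2, 0.3], 0]
    - [0, [-3.6, 0.2, 0.3], 0]
    - [0, [-3.6, 0.2, 0.3], 0]
    - [0, [-3.6, 0.2, 0.3], 0]
    - [0, [-3.6, 0.2, 0.4], 0]
    - [0, [-3.6, 0.2, 0.3], 0]
    - [0, [-2.6, 0.2, 0.3], 0]
    - [0, [-1.5, 0, 0.3], 0]

```text
time_s: 44.02
eef_pos: [0.445, -0.3812, 0.1002]
tool_rot: [2.387, 1.918, -0.056]
contact_force: [0.2, -0.4, -2.5]
opening: 0.125
```

servo_tool:
  increments:
    - [0, [0, 0, 0], 0]
    - [0, [0, 0, 0], 0]
    - [0, [0, 0, 0], 0]

```text
time_s: 44.4
eef_pos: [0.4456, -0.3791, 0.101]
tool_rot: [2.385, 1.92, -0.056]
contact_force: [0.2, -0.6, -1.4]
opening: 0.126
```

Run:
```python
from h import *
go([.4447,-.380,.034],77.5)
c=wcam('w25.png')
m=(c['image'].max(2)<45).astype(np.uint8);print(m.sum())
s=cam('scene','s25.png')
C=np.array([wray(c,u,v,.093)[:2] for u,v in[(193,13),(368,15),(361,207),(201,207)]]);print(C.mean(0))
```

```text
t 44.4 eef [ 0.4456 -0.3791  0.101 ] ang 77.57 tilt [ 0.0216 -0.0848 -0.9962] delta cm [ 0.42 -0.33  6.68] roll 0.07 F [ 0.2 -0.6 -1.4] op 0.12566109276102883
34155
[ 0.46534266 -0.29469941]
```

View pics/w25.png

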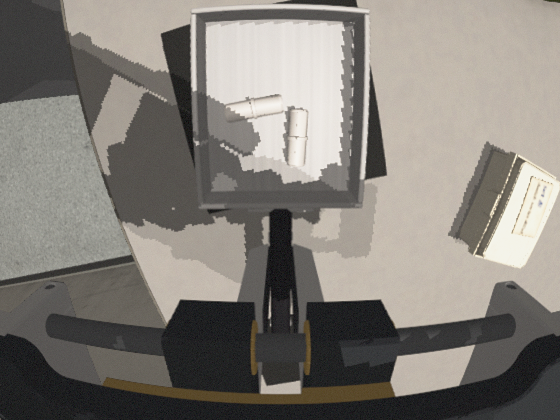

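View pics/s25.png

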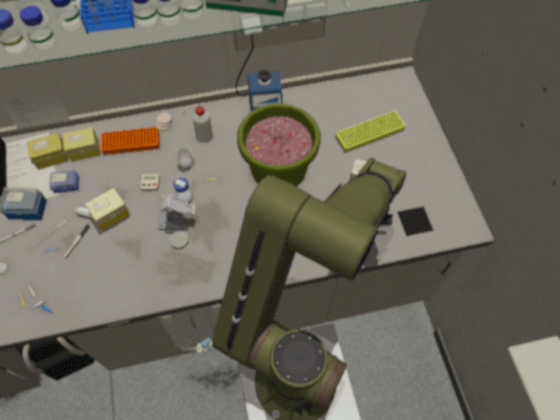

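servo_tool:
  increments:
    - [0, [0.2, 0, 1.5], 0]
    - [0, [0.2, 0, 2], 0]
    - [0, [0, 0, 1.5], 0]
    - [0, [0, 0, 0.8], 0]
    - [0, [0, 0, 0.5], 0]
    - [0, [0, 0, 0.3], 0]
    - [0, [0, 0, 0.1], 0]
    - [0, [0, 0, 0], 0]
    - [0, [0, 0, 0], 0]

```text
time_s: 45.62
eef_pos: [0.4478, -0.3818, 0.0343]
tool_rot: [2.385, 1.918, -0.056]
contact_force: [0.1, 0.6, 2.3]
opening: 0.121
```

Run:
```python
from h import *
go([.4447,-.380,.034],77.5)
```

```text
t 45.625 eef [ 0.4478 -0.3818  0.0343] ang 77.52 tilt [ 0.0219 -0.0854 -0.9961] delta cm [ 0.11 -0.34  0.01] roll 0.02 F [0.1 0.6 2.3] op 0.12120852385491837
```

Contact force is +2.3 N, so the tray is resting on the mat. I'll open gradually and retreat.

servo_tool:
  increments:
    - [0.2, [0, 0, 0], 0]
    - [0.3, [0, 0, 0], 0]
    - [0.5, [0, 0, 0], 0]
    - [0.6, [0, 0, 0], 0]
    - [0.6, [0, 0, 0], 0]
    - [0.6, [-0.2, 0, -1], 0]
    - [0.6, [-0.4, 0, -3], 0]
    - [0.6, [-0.4, 0, -4], 0]
    - [0.6, [-0.4, 0, -4], 0]
    - [0.6, [0, 0, -2], 0]
    - [0.6, [0, 0, 0], 0]
    - [0.6, [0, 0, 0], 0]

```text
time_s: 47.12
eef_pos: [0.4413, -0.3832, 0.1736]
tool_rot: [2.387, 1.919, -0.056]
contact_force: [-0.3, -0.1, -0.1]
opening: 0.604
```

Run:
```python
from h import *
go([.4447,-.380,.034],77.5)
c=wcam('w26.png')
C=np.array([wray(c,u,v,.029)[:2] for u,v in[(236,45),(328,45),(326,150),(236,150)]]);print(C.mean(0))
```

```text
t 47.125 eef [ 0.4413 -0.3832  0.1736] ang 77.52 tilt [ 0.0206 -0.0841 -0.9962] delta cm [ 1.47 -0.27 13.89] roll 0.02 F [-0.3 -0.1 -0.1] op 0.6039806784679627
[ 0.46793921 -0.29535025]
```

View pics/w26.png

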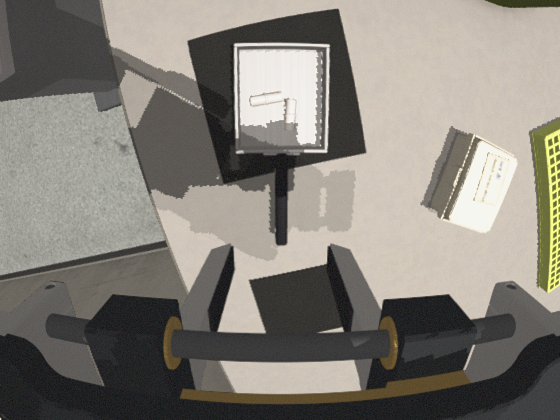

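The pan centre is at (281,98) and the mat centre at (280,97). The tray is flat with both bars in it, and the gripper is clear, so I'm handing in.

Run:
```python
from h import *
c=wcam()
for u,v in[(245,55),(318,55),(318,140),(245,140),(262,125)]:print(wpt(c,u,v).round(4))
b=cam('top');print(pt(b,195,216),pt(b,205,170),pt(b,305,224))
print(robot.close_job())
```

```text
[ 0.4438 -0.2482  0.0069]
[ 0.511  -0.2624  0.0064]
[ 0.4944 -0.3441  0.0067]
[ 0.425  -0.3287  0.0061]
[ 0.4444 -0.3181  0.0068]
[0.54535868 0.27669557 0.01003202] [0.70531034 0.22600325 0.10487858] [ 0.50654861 -0.15660837  0.03363352]
the job is handed in; nothing more can be done
None
```

Both stir bars are in the tray, which stands flat on the middle of the large black mat, released. I handed the job in at about 47 s of the 72 s allowed.

**What I did:**
- I set the tray under the flask's mouth, with the mouth about 36 mm behind the pan centre and 3 mm off its centre line.
- I tapped the flask ten times or more at about 0.13–0.23 m/s, mostly from the dish side. One of these was from above the bottle and had little effect.
- I then carried the tray to the mat, set it down and let go.

**Last checks:**
- **Centring:** the pan centre is about 4 mm from the mat's centre.
- **Level:** the pan floor read 6–7 mm high at five points (mat 3 mm plus tray floor 3 mm), so it is level.
- **Bars:** both were visible in the pan.
- **Gripper:** open, about 14 cm above the tray, with no contact force.
- **Bystanders:** depth readings at the dish, bottle and roll were unchanged within sensor noise.

**What went wrong or could not be checked:**
- On the first carry, joint 6 ran to its limit and read -2.553 against -2.55. This left the tool tilted by about 5 degrees for the rest of the job.
- I put the tray down on the worktop and regrasped it with a half turn. The simulator did not flag the limit.
- The peak force of the taps on the flask could not be measured. The highest reading I saw between moves was only a few newtons.

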